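# Clamp a cover ring in a screw hold-down fixture

## Robot

A 6-joint arm with a two-finger parallel gripper is mounted at the origin on a cart in front of the work surface, level with it; the furniture and walls round the work are solid. World frame = base frame: x ahead of the robot, y to its left, z up, the work surface at z = 0. Lengths are in mm, angles in rad, forces in N, time in s.
With the tool pointing down it reaches from about 350 to 875 mm from the base axis. Payload 4.2 kg.
Tool frame: the origin (TCP) lies midway between the tips of the shut fingers; the grasp point (between the pads) lies 19 mm behind it; z points along the fingers, y is the line along which they close (so a half turn about z gives the same grasp; the last joint's range is limited). The gripper opens to 85 mm and grips with 20 to 120 N. Pads are 22 mm wide; open, the fingers measure 114 mm over their backs; the gripper's body (76 mm by 85 mm) begins 54 mm behind the grasp point. The pads swing forward as they close: fully open they stand 13 mm farther back than shut.
Start: joints at [-0.993, 0.385, 0.008, 0, -1.194, -0.259], TCP at [195.907, -593.481, 231.312] pointing down, gripper open.
Joint ranges: [-3.14, 3.14], [-1.21, 2.06], [-1.07, 1.41], [-3.16, 2.05], [-2.99, -0.16], [-3.1, 3.1]. Speed limits (rad/s): [2.79, 2.79, 3.14, 3.14, 3.14, 3.14].

## Interface

Orientations are given as a unit quaternion [x, y, z, w].
In Python, from bench import arm gives the robot as it stands.
- The arm moves only by the tool send_rows, never from a script. Its argument "targets" is a list of rows, each an object of numbers: "gripper": the gripper command: -1 is fully open, 1 is shut, values between are in proportion; "x", "y", "z": the shift along the tool's x, y, z in cm; "ax", "ay", "az": the turn, a rotation vector about the tool's x, y, z in degrees. A call has 1 to 5 rows; each row shifts and turns the commanded pose from where the row before left it, along the tool's axes as they then stand; what a row does not reach is not made up. A row lasts 1/12 s, in which the tool goes at most 41.7 mm and 7.16 degrees, less where a joint would pass 70% of its speed; a pose out of reach is approached as far as the arm can. A call is refused whole if a number of a shift passes 4.17 or a number of a turn 7.16, either way. A call with a gripper value outside its range is refused whole. The fingers move at their own pace and stop on an object; the grip force is fixed at half the most. Time passes only in rows, so rows that do not move let the fingers close. It gives the time, the measured TCP pose, the force, the opening and the grip force at its end, in the units of the state.
- arm.read_state(): the state, without advancing time (a new reading comes with each control period).
- arm.get_image(name): name is "scene" or "side" or "wrist"; returns (picture, depth): 480x640x3 uint8, red, green, blue; 480x640 float32, mm along the optical axis (not along the pixel's ray), 0 where there is no reading.
- arm.camera_model(name): a dict with "fx", "fy", "cx", "cy" (pixels), "distortion" ([k1, k2, p1, p2, k3] as OpenCV has them; the pictures are not rectified), "cam_to_world" (4x4, takes a point from camera to world coordinates). Camera axes: x right, y down, z forward; pixel columns grow to the right and rows downward; lengths in mm; the calibration is good to about 2 mm. A picture is of the moment at which its call begins: read the wrist's pose just before it. camera_model takes no time and is no camera call; for the wrist camera it gives the pose at the moment of the call.
- arm.job_done(): hands the job in; it is judged then, once.
Trained networks look in the newest picture that a camera, given by its name, has taken for a name from the list of things; names that differ only in an ending like _2 or _b are one class to them, and where a whole thing is asked for, a point or a joint stands for the part that bears it (a point fixed in the world has none). Each returns a list of dicts, best first, with "score" (0 to 1); they miss things now and then, are a little off and sometimes report something else, mostly with a low value. They report only what shows in the picture. A call takes as long as a camera call. They do not tell look-alikes from the thing itself.
- arm.boxes_of(camera, thing): "rect" ([left, top, width, height] in pixels, round what is visible of it).
The state is a dict: "clock": time; "joints": joint angles; "joint_vel": joint speeds; "joint_efforts": joint torques, N m; "position": TCP position; "ee_rot": TCP orientation; "contact_force": force on the tool from outside, world axes, zero at the start; "wrist_torque": the same for the moment, N m; "gripper_width": finger opening in mm; "grasp_force": force on a finger pad.
Only numpy, scipy, OpenCV 4.12 (cv2) and the standard library are available. Lean on these libraries where they do the work, as an engineer would, in place of code of your own. Each camera call takes 0.05 s, during which the arm holds its last target. There are 200 camera calls.

## Task

Clamp the grey plastic cover ring that lies on the bench in the steel hold-down fixture, ready for drilling: lay it neck up between the four low stops, let go, swing the clamp bar round over it until it meets its stop pin, and then screw the black knob clockwise, letting go and regripping as often as needed, until it is fully home and the sprung pad presses on the ring. Leave the roll of tape, the screwdriver and the marker where they are.

Things in the scene. Friction and masses are not known exactly. Their poses are not given: they have to be found in the camera images.
- ring_centre (a point): centre of the loose grey plastic cover ring, half-way up its 16 mm height; z axis = ring axis, out of the neck. A cone-shaped flange 113 mm across with a round neck, 56 mm outside diameter, upright over its top 8 mm. About 40 g; grip across the outside of the neck (not in the bore) from above, any direction, 20 to 40 N. It starts neck up on the bench, the only such ring there
- cover_ring: the same ring; origin at the centre of its underside, 8 mm below ring_centre. Solid furniture near it: the welder, to the right (y below about -0.38; its table 0.16 m high, its head far higher, and the robot may start close beside it), and a small toggle jig 0.15 m high at about x 0.38, y -0.1. A ring carried to the nest must pass over or around the knob of the swung-aside bar
- nest (a point): place for the ring: point on top of the fixture's steel plate (220 x 150 x 12 mm, fixed to the bench), at the centre of four dark steel stops. x axis: toward the post of the clamp bar. The stops, 7 mm high, stand on the diagonals, inner faces 59.5 mm from the centre: 3 mm of play round the ring. A seated ring's ring_centre is 8 mm above this point
- bar_pivot (a point): on the vertical pivot axis of the grey clamp bar, on top of a round steel post, 115 mm from nest along its x axis; at mid-thickness of the bar, 57 mm above the plate. A bolt head rises 12 mm above this point
- bar_mid (a point): middle of the clamp bar, 55 mm from the pivot axis, at mid-thickness. The bar is 27 mm wide and 14 mm thick (underside 50 mm, top 64 mm above the plate) and carries the screw at its free end, 115 mm from the pivot; the boss there rises to 68 mm above the plate
- swing_bar (a joint): angle of the clamp bar, rad: 0 = over the nest, against its upright stop pin (screw axis over the nest centre); grows as the bar swings aside counter-clockwise seen from above, up to 1.75; starts at 1.4 to 1.7. It stays where it is left; about 1.5 N at the knob moves it. Push the bar's side or the knob, or lead it by the gripped knob
- knob_grip (a point): centre of the black ribbed screw knob, 40 mm diameter, 26 mm high, on the vertical screw axis. Grip it from above across its diameter, any direction, 30 N or more, finger ends above the bar's boss. It goes down 1.56 mm per rad screwed in (10 mm per turn): 96 mm above the plate when backed out, 82 mm when fully home (knob 1 mm above the boss)
- knob (a joint): how far the knob is screwed in, rad: grows clockwise seen from above, 0 (backed out) to 9.0 (fully home, a firm stop); it starts between 1 and 2.5, so 6.5 to 8 rad (more than a full turn) are needed. It stays where it is left
- press_pad: round steel pad, 60 mm across, on the end of the screw under the bar; origin at the centre of its flat underside. It rises against a spring (2.5 N per mm). Backed out it is 26 mm above the plate, 10 mm above a seated ring's neck; it meets the neck at about knob = 6.4 rad and presses with roughly 12 N when fully home
- masking_tape: bystander: roll of masking tape, 96 mm across, 24 mm high, lying flat; origin under its centre
- screwdriver: bystander: screwdriver with red handle, 200 mm long, 30 mm thick, lying on the bench; origin under its middle
- marker: bystander: marker pen, 137 mm long, 13 mm thick, lying on the bench; origin under its middle
Not all that is in view belongs to the job. What is shaped like the cover_ring but pink is not meant.

How it is judged:
By the outcome, as a careful person would: the job done as asked, in the order asked, and still so for the second after the job is handed in, with the robot touching nothing.
It also fails if it takes over 72 s, if anything falls off the work surface, if the arm or the gripper's body presses on something with over 40 N, if the wrist force passes 120 N, or if a joint passes its speed limit or range.

## Working session

There is one attempt and no reset: what is moved stays moved. The work goes in short steps, Python scripts to look and compute and a tool call to move; the robot and the scene stay as the last step left them, time stands still between calls to the robot, and variables do not carry over. Pictures are saved under pics/ and viewed, at most 10 in all, crops included, and the job is handed in when it is done.

Besides the shell and the picture viewer there is one more tool, called after "Call:" by a JSON object that holds its "api" and its "payload". send_rows: Moves the arm, as the interface text tells. Its arguments: {"type":"object","properties":{"targets":{"type":"array"}},"required":["targets"]}

```bash
ls; mkdir -p pics
cat > h.py <<'E'
import numpy as np, cv2, json
from bench import arm
from scipy.spatial.transform import Rotation as R
def snap(n):
    p,d=arm.get_image(n); return p,d,arm.camera_model(n)
def w(cm,u,v,d):
    K=np.array([[cm['fx'],0,cm['cx']],[0,cm['fy'],cm['cy']],[0,0,1]])
    uv=cv2.undistortPoints(np.array(np.c_[np.atleast_1d(u),np.atleast_1d(v)],float).reshape(-1,1,2),K,np.array(cm['distortion'])).reshape(-1,2)
    d=np.atleast_1d(d)
    P=np.c_[uv*d[:,None],d]; T=np.array(cm['cam_to_world'])
    return P@T[:3,:3].T+T[:3,3]
def cloud(d,cm,l,t,r,b):
    vv,uu=np.mgrid[t:b,l:r]; dd=d[t:b,l:r]; m=dd>0
    return w(cm,uu[m],vv[m],dd[m]),uu[m],vv[m]
E
python3 - <<'E'
from h import *
for n in ['scene','side']:
    p,d,cm=snap(n); np.savez(f'{n}.npz',p=p,d=d)
    cv2.imwrite(f'pics/{n}.png',p[...,::-1])
    print(n,np.round(cm['cam_to_world'],2).tolist())
    for t in ['cover_ring','nest','bar_mid','knob_grip','press_pad','masking_tape','screwdriver','marker']:
        print(t,[(x['rect'],round(x['score'],2)) for x in arm.boxes_of(n,t)[:3]])
print(arm.read_state())
E
```

```text
pics
scene [[0.68, -0.33, 0.65, -249.85], [-0.73, -0.32, 0.61, -754.48], [0.01, -0.89, -0.45, 689.98], [0.0, 0.0, 0.0, 1.0]]
cover_ring [([223.7, 241.7, 43.9, 18.2], 0.9), ([355.9, 318.5, 54.5, 33.0], 0.69), ([187.7, 275.8, 52.9, 24.0], 0.68)]
nest [([321.3, 233.5, 62.6, 42.1], 0.29)]
bar_mid [([325.7, 235.8, 56.1, 40.3], 0.63)]
knob_grip [([362.6, 236.0, 19.3, 13.4], 0.75)]
press_pad [([358.8, 263.0, 21.5, 14.0], 0.62)]
masking_tape [([388.0, 259.0, 40.2, 26.1], 0.64)]
screwdriver [([182.5, 243.9, 29.4, 21.5], 0.75), ([336.1, 376.5, 73.9, 24.7], 0.43), ([354.8, 315.3, 54.3, 33.0], 0.38)]
marker [([339.0, 376.0, 68.0, 25.3], 0.6)]
side [[0.17, -0.8, 0.57, -284.91], [-0.99, -0.13, 0.1, -154.88], [-0.01, -0.58, -0.81, 1331.98], [0.0, 0.0, 0.0, 1.0]]
cover_ring [([228.0, 285.0, 40.9, 37.4], 0.76), ([216.5, 230.4, 37.3, 38.8], 0.75)]
nest [([270.6, 212.5, 47.7, 74.1], 0.73)]
bar_mid [([312.1, 211.1, 5.7, 14.0], 0.4)]
knob_grip []
press_pad []
masking_tape []
screwdriver [([195.1, 230.8, 16.6, 61.4], 0.93)]
marker [([405.8, 330.7, 52.5, 7.6], 0.71)]
{'clock': 0.9, 'joints': array([-9.93400213e-01,  3.84648890e-01,  7.94174289e-03, -1.42095711e-05,
       -1.19399852e+00, -2.58625935e-01]), 'joint_vel': array([ 4.20393033e-05, -3.44954554e-04, -1.02509341e-03, -1.69617203e-04,
       -1.50575132e-03,  9.22414345e-04]), 'joint_efforts': array([ 9.03559176e-04, -3.92080128e+01,  1.88620520e+01,  4.19066906e+00,
       -3.43100955e-04, -3.51531327e-06]), 'position': array([ 195.91857556, -593.49125247,  231.35721873]), 'ee_rot': array([-1.58708539e-01,  9.87325477e-01, -3.87441509e-05,  2.44386357e-05]), 'contact_force': array([-0.40903212, -0.25161438,  0.7142658 ]), 'wrist_torque': array([ 0.00015145, -0.0327278 ,  0.04486648]), 'grasp_force': 0.0, 'gripper_width': 85.43471838030183}
```

View pics/scene.png

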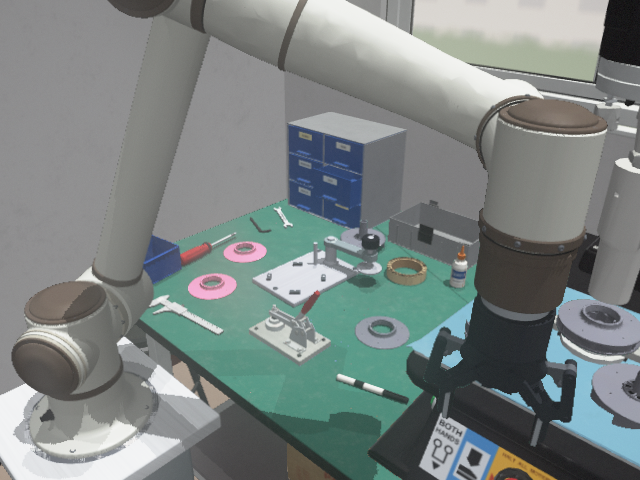

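View pics/side.png

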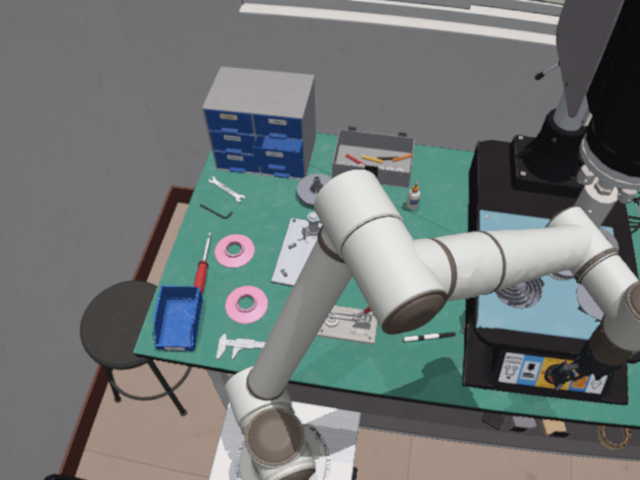

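Run:
```python
from h import *
for n,bs in [('scene',[(223.7,241.7,43.9,18.2),(187.7,275.8,52.9,24),(355.9,318.5,54.5,33),(362.6,236,19.3,13.4),(388,259,40,26),(182,244,29,21)]),('side',[(228,285,41,37.4),(216.5,230.4,37.3,38.8),(270.6,212.5,47.7,74),(195,231,16.6,61),(406,331,52,7.6)])]:
    z=np.load(n+'.npz');p,d=z['p'],z['d'];cm=arm.camera_model(n)
    for b in bs:
        l,t,ww,h=map(int,b);P,u,v=cloud(d,cm,l,t,l+ww+1,t+h+1)
        m=P[:,2]>4
        c=p[v[m],u[m]].mean(0) if m.any() else 0
        print(n,b,'med',np.median(P[m],0).round(),'lo',np.percentile(P[m],3,axis=0).round(),'hi',np.percentile(P[m],97,axis=0).round(),np.round(c))
```

```text
scene (223.7, 241.7, 43.9, 18.2) med [548. 243.   7.] lo [510. 206.   4.] hi [595. 291.  17.] [215. 158. 183.]
scene (187.7, 275.8, 52.9, 24) med [383. 166.   6.] lo [346. 130.   4.] hi [428. 219.  16.] [218. 158. 184.]
scene (355.9, 318.5, 54.5, 33) med [ 511. -233.    7.] lo [ 472. -270.    4.] hi [ 564. -177.   17.] [137. 145. 153.]
scene (362.6, 236, 19.3, 13.4) med [654. -79. 113.] lo [641. -92.  23.] hi [827.  21. 121.] [77. 82. 85.]
scene (388, 259, 40, 26) med [ 743. -125.   19.] lo [ 703. -167.    5.] hi [792. -80.  26.] [126. 117.  97.]
scene (182, 244, 29, 21) med [440. 311.  20.] lo [399. 302.   6.] hi [489. 325.  29.] [159.  96.  96.]
side (228, 285, 41, 37.4) med [386. 176.   7.] lo [343. 136.   4.] hi [433. 220.  16.] [208. 156. 181.]
side (216.5, 230.4, 37.3, 38.8) med [550. 253.   7.] lo [510. 207.   4.] hi [603. 299.  17.] [204. 155. 179.]
side (270.6, 212.5, 47.7, 74) med [547.  68.  13.] lo [156. -61.   5.] hi [673. 122. 617.] [173. 176. 180.]
side (195, 231, 16.6, 61) med [455. 320.  22.] lo [384. 301.   6.] hi [578. 339.  60.] [153.  92.  96.]
side (406, 331, 52, 7.6) med [ 373. -317.    9.] lo [ 356. -369.    5.] hi [ 390. -251.   15.] [131. 138. 136.]
```

Candidates: grey ring at scene (383,333), about (515,-228) on the bench; pink rings at (245,252) and (212,286); grey flanged discs on the welder table at (597,325) and (620,390); and the grey disc with a shaft at (363,238). The first one matches the description. The fixture plate is at scene (300,275) with the knob at (370,241). I'll move clear of the welder and look with the wrist camera.

Call:
{"api": "send_rows", "payload": {"targets": [{"x":-1.7,"y":2.9,"z":-0.9,"gripper":-1},{"x":-1.7,"y":2.9,"z":-0.9,"gripper":-1},{"x":-1.7,"y":2.9,"z":-0.9,"gripper":-1},{"x":-1.7,"y":2.9,"z":-0.9,"gripper":-1},{"x":-1.7,"y":2.9,"z":-0.9,"gripper":-1}]}}

```text
$.targets[0]: bad value
```

Call:
{"api": "send_rows", "payload": {"targets": [{"x":-1.7,"y":2.9,"z":-0.9,"gripper":-1},{"x":-1.7,"y":2.9,"z":-0.9,"gripper":-1},{"x":-1.7,"y":2.9,"z":-0.9,"gripper":-1},{"x":-3.7,"y":0.5,"gripper":-1},{"x":-3.7,"y":0.5,"gripper":-1}]}}

```text
$.targets[0]: bad value
```

Call:
{"api": "send_rows", "payload": {"targets": [{"x":-3.7,"y":0.5,"gripper":-1},{"x":-3.7,"y":0.5,"gripper":-1},{"x":-3.7,"y":0.5,"gripper":-1},{"x":-3.7,"y":0.5,"gripper":-1},{"x":0,"gripper":-1}]}}

```text
$.targets[0]: bad value
```

```bash
cat >> h.py <<'E'
def plan(goal,yaw=None):
    """shift in tool axes (cm) for world goal (mm)"""
    s=arm.read_state(); r=R.from_quat(s['ee_rot']); d=np.array(goal)-s['position']
    return s['position'].round(1), (r.inv().apply(d)/10).round(2), np.linalg.norm(d).round()
def circ(P,zlo,zhi):
    m=(P[:,2]>zlo)&(P[:,2]<zhi); Q=P[m][:,:2].astype(np.float32)
    return cv2.minEnclosingCircle(Q),len(Q)
E
python3 - <<'E'
from h import *
s=arm.read_state();print(s['clock'],s['position'],s['joints'].round(2))
p,d,cm=snap('wrist'); np.savez('wrist.npz',p=p,d=d,T=cm['cam_to_world'])
print(np.round(cm['cam_to_world'],2).tolist())
for t in ['cover_ring','nest','bar_mid','knob_grip','marker','screwdriver']:
    print(t,[([int(a) for a in x['rect']],round(x['score'],2)) for x in arm.boxes_of('wrist',t)[:3]])
cv2.imwrite('pics/w1.png',p[...,::-1])
p2,d2,cm2=snap('scene'); np.savez('scene2.npz',p=p2,d=d2)
cv2.imwrite('pics/s2.png',p2[...,::-1])
E
```

```text
0.9 [ 195.91857556 -593.49125247  231.35721873] [-0.99  0.38  0.01 -0.   -1.19 -0.26]
[[-0.31, 0.92, 0.25, 130.51], [0.95, 0.3, 0.08, -614.2], [0.0, 0.26, -0.96, 375.11], [0.0, 0.0, 0.0, 1.0]]
cover_ring [([502, 479, 15, -1], 0.44)]
nest []
bar_mid []
knob_grip []
marker []
screwdriver []
```

View pics/w1.png

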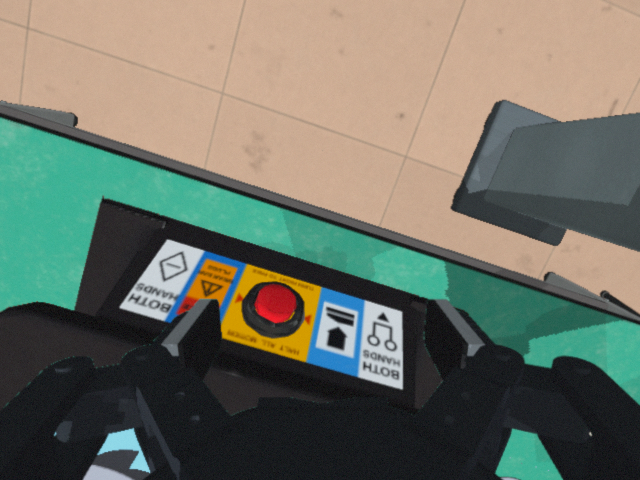

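Call:
{"api": "send_rows", "payload": {"targets": [{"x":-1.7,"y":2.9,"z":-0.9,"ax":0,"ay":0,"az":0,"gripper":-1},{"x":-1.7,"y":2.9,"z":-0.9,"ax":0,"ay":0,"az":0,"gripper":-1},{"x":-1.7,"y":2.9,"z":-0.9,"ax":0,"ay":0,"az":0,"gripper":-1},{"x":-1.7,"y":2.9,"z":-0.9,"ax":0,"ay":0,"az":0,"gripper":-1},{"x":-1.7,"y":2.9,"z":-0.9,"ax":0,"ay":0,"az":0,"gripper":-1}]}}

```text
clock: 1.72
position: [231.1, -427.7, 276.6]
ee_rot: [-0.158, 0.987, 0.0, -0.0]
contact_force: [0.3, 1.0, 0.4]
gripper_width: 85.6
grasp_force: 0.0
```

Call:
{"api": "send_rows", "payload": {"targets": [{"x":-1.7,"y":2.9,"z":-0.9,"ax":0,"ay":0,"az":0,"gripper":-1},{"x":-1.7,"y":2.9,"z":-0.9,"ax":0,"ay":0,"az":0,"gripper":-1},{"x":-1.7,"y":2.9,"z":-0.9,"ax":0,"ay":0,"az":0,"gripper":-1},{"x":-3.7,"y":0.5,"z":0,"ax":0,"ay":0,"az":0,"gripper":-1},{"x":-3.7,"y":0.5,"z":0,"ax":0,"ay":0,"az":0,"gripper":-1}]}}

```text
clock: 2.13
position: [319.7, -296.4, 305.3]
ee_rot: [-0.159, 0.987, -0.001, 0.002]
contact_force: [0.2, -1.2, -0.4]
gripper_width: 85.3
grasp_force: 0.0
```

Call:
{"api": "send_rows", "payload": {"targets": [{"x":-3.7,"y":0.5,"z":0,"ax":0,"ay":0,"az":0,"gripper":-1},{"x":-3.7,"y":0.5,"z":0,"ax":0,"ay":0,"az":0,"gripper":-1},{"x":-3.7,"y":0.5,"z":0,"ax":0,"ay":0,"az":0,"gripper":-1},{"x":0,"y":0,"z":0,"ax":0,"ay":0,"az":0,"gripper":-1},{"x":0,"y":0,"z":0,"ax":0,"ay":0,"az":0,"gripper":-1}]}}

```text
clock: 2.55
position: [421.4, -247.8, 302.8]
ee_rot: [-0.16, 0.987, 0.0, -0.001]
contact_force: [-1.1, 0.1, -0.3]
gripper_width: 85.4
grasp_force: 0.0
```

Run:
```python
from h import *
s=arm.read_state();print(s['clock'],s['position'],s['joints'].round(2))
p,d,cm=snap('wrist'); np.savez('wrist.npz',p=p,d=d,T=cm['cam_to_world'])
for t in ['cover_ring','nest','bar_mid','knob_grip']:
    print(t,[([int(a) for a in x['rect']],round(x['score'],2)) for x in arm.boxes_of('wrist',t)[:3]])
cv2.imwrite('pics/w2.png',p[...,::-1])
p2,d2,cm2=snap('scene'); np.savez('scene2.npz',p=p2,d=d2)
cv2.imwrite('pics/s2.png',cv2.resize(p2[200:360,230:450,::-1],None,fx=3.6,fy=3.6,interpolation=cv2.INTER_CUBIC))
```

```text
2.55 [ 421.41483534 -247.82895525  302.75151754] [-0.2   0.1  -0.19 -0.   -1.28 -1.05]
cover_ring [([576, 243, 59, 75], 0.71), ([278, 245, 84, 74], 0.66)]
nest [([375, 286, 187, 130], 0.82)]
bar_mid [([374, 392, 36, 20], 0.78), ([233, 149, 109, 6], 0.17)]
knob_grip [([375, 392, 36, 18], 0.25)]
```

View pics/w2.png

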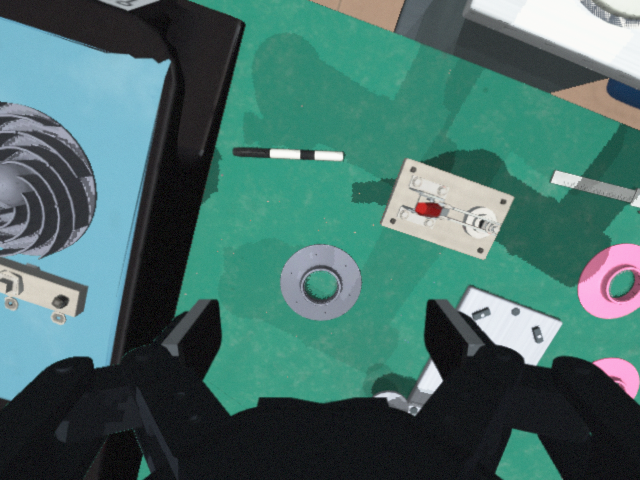

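View pics/s2.png

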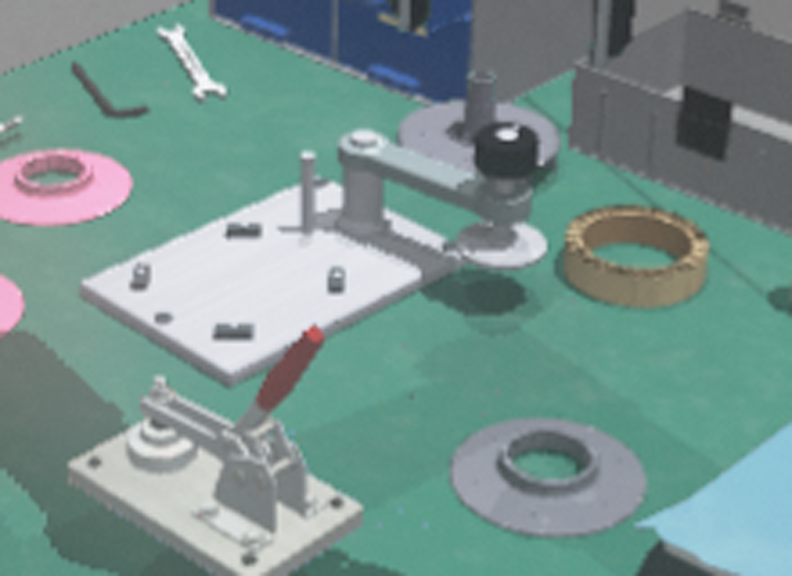

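The wrist view shows the grey ring at (321,282) lying neck up, with the nest plate and stops around (500,330). The scene crop shows the bar swung aside with its knob at the right, and the route from the ring to the nest is visible. Measuring now.

```bash
cat >> h.py <<'E'
from scipy.optimize import least_squares
def fitc(Q,r=None):
    f=(lambda a:np.hypot(*(Q-a[:2]).T)-(a[2] if r is None else r))
    x0=np.r_[Q.mean(0),[30] if r is None else []]
    o=least_squares(f,x0,loss='soft_l1'); return o.x.round(1),np.sqrt(np.mean(o.fun**2)).round(2)
def neck(P,c):
    m=(np.hypot(*(P[:,:2]-c).T)<75)
    Q=P[m]; top=Q[(Q[:,2]>12)&(Q[:,2]<22)]
    # annulus 22..28: fit mean radius
    return fitc(top[:,:2]),len(top),np.percentile(top[:,2],[50,90]).round(1)
def edge(P,c):
    Q=P[(P[:,2]>2.)&(P[:,2]<25)&(np.hypot(*(P[:,:2]-c).T)<75)]
    h=cv2.convexHull(Q[:,:2].astype(np.float32)).reshape(-1,2); return fitc(h)
E
python3 - <<'E'
from h import *
for n,f in [('scene','scene2.npz'),('wrist','wrist.npz')]:
    z=np.load(f);p,d=z['p'],z['d'];cm=arm.camera_model(n)
    if n=='wrist':cm['cam_to_world']=z['T']
    P,u,v=cloud(d,cm,0,0,640,480); g=p[v,u].astype(int)
    bench=P[(np.abs(P[:,0]-480)<30)&(np.abs(P[:,1]+300)<30)]; print(n,'bench z',np.median(bench[:,2]))
    print('neck',neck(P,np.array([515,-225])),'edge',edge(P,np.array([515,-225])))
    pl=(P[:,2]>6)&(P[:,2]<17)&(P[:,0]>450)&(P[:,0]<800)&(P[:,1]>-100)&(P[:,1]<180)&(g.sum(1)>450)
    print('plate',cv2.minAreaRect(P[pl][:,:2].astype(np.float32)),np.median(P[pl][:,2]))
    st=(P[:,2]>13.5)&(P[:,2]<24)&(P[:,0]>450)&(P[:,0]<760)&(P[:,1]>-60)&(P[:,1]<150)&(g.sum(1)<300)
    S=P[st]
    if len(S):
        from scipy.cluster.hierarchy import fcluster,linkage
        L=fcluster(linkage(S),8,'distance')
        for k in set(L):
            if (L==k).sum()>6: print('stop',(L==k).sum(),S[L==k].mean(0).round(1))
    if n=='scene':
        k=(P[:,2]>85)&(P[:,2]<140)&(g.sum(1)<200)&(np.hypot(P[:,0]-655,P[:,1]+80)<60)
        K=P[k]; print('knob',len(K),fitc(K[:,:2],20),np.percentile(K[:,2],[2,98]))
        t=P[(np.hypot(P[:,0]-655,P[:,1]+80)<30)&(P[:,2]>85)]; zt=np.percentile(t[:,2],97);tt=t[t[:,2]>zt-3];print('knobtop',zt,cv2.minEnclosingCircle(tt[:,:2].astype(np.float32)))
        b=P[(P[:,2]>70)&(P[:,2]<90)&(P[:,0]>600)&(P[:,0]<800)&(P[:,1]>-110)&(P[:,1]<120)];print('bar',cv2.minAreaRect(b[:,:2].astype(np.float32)),len(b))
        bb=b[b[:,2]>78];print('bolt',bb.mean(0),len(bb))
E
```

```text
scene bench z 1.3249644779247092
neck ((array([ 522.8, -220.1,   25.4]), np.float64(1.85)), 149, array([15.1, 17.4])) edge (array([ 515. , -227.4,   72.8]), np.float64(1.97))
plate ((573.81982421875, 46.86501693725586), (155.1998748779297, 223.6727294921875), 86.65106201171875) 12.160839739959101
stop 9 [582.4  88.   18.2]
stop 9 [486.9   1.8  16.1]
knob 177 (array([662.2, -71.9]), np.float64(3.53)) [100.07896751 120.62766657]
knobtop 120.62759862470251 ((659.8594360351562, -72.9378433227539), 21.3869571685791)
bar ((704.8547973632812, -13.239395141601562), (159.9961700439453, 187.37998962402344), 89.26286315917969) 488
bolt [656.40695358 -43.20119981  80.72212974] 137
wrist bench z 1.2847733924635065
neck ((array([ 519.9, -216.7,   25.3]), np.float64(1.47)), 428, array([16.5, 17.8])) edge (array([ 515.1, -224.9,   74.4]), np.float64(0.48))
plate ((570.156494140625, 47.679344177246094), (149.9993438720703, 217.50563049316406), 86.81501770019531) 13.355713306979368
stop 7 [663.6 -20.6  14.9]
stop 38 [490.5  91.9  18. ]
stop 46 [486.3   3.1  17.6]
```

```bash
cat >> h.py <<'E'
def onplane(cm,uv,z):
    uv=np.asarray(uv,float); A=w(cm,uv[:,0],uv[:,1],np.full(len(uv),1000.)); o=np.array(cm['cam_to_world'])[:3,3]
    k=(z-o[2])/(A[:,2]-o[2]); return o+(A-o)*k[:,None]
def contour(mask,near):
    cs,_=cv2.findContours(mask.astype(np.uint8),cv2.RETR_CCOMP,cv2.CHAIN_APPROX_NONE)
    return sorted([c.reshape(-1,2) for c in cs if len(c)>15 and np.hypot(*(c.reshape(-1,2).mean(0)-near))<25],key=len)[::-1]
E
python3 - <<'E'
from h import *
for n,f,nr in [('scene','scene2.npz',(383,333)),('wrist','wrist.npz',(321,282))]:
    z=np.load(f);p=z['p'].astype(int);cm=arm.camera_model(n)
    if n=='wrist':cm['cam_to_world']=z['T']
    m=(p[...,1]-p[...,0]<25)&(p.sum(2)>120)
    m=cv2.morphologyEx(m.astype(np.uint8),cv2.MORPH_OPEN,np.ones((3,3)))
    y,x=np.ogrid[:480,:640]; m=m*((abs(x-nr[0])<50)&(abs(y-nr[1])<45))
    for c in contour(m,np.array(nr))[:2]:
        print(n,len(c),'outer',fitc(onplane(cm,c,2)[:,:2]),'z16',fitc(onplane(cm,c,16)[:,:2]))
    # stops
    if n=='wrist':
        g=p.sum(2); 
        for c in contour((g<240)&(z['d']>0),np.array([510,325]))[:6]: print('dark',c.mean(0),len(c),onplane(cm,c,19).mean(0).round(1))
z=np.load('scene2.npz');p=z['p'].astype(int);cm=arm.camera_model('scene')
g=p.sum(2)
for nr in [(296,264),(269,275),(323,277),(295,292),(371,241)]:
    cs=contour(g<(200 if nr[0]!=371 else 150),np.array(nr))
    for c in cs[:3]: print(nr,len(c),c.mean(0).round(1),onplane(cm,c.mean(0)[None],17).round(1))
E
```

```text
scene 126 outer (array([ 523.7, -218. ,   55. ]), np.float64(0.87)) z16 (array([ 508. , -228.9,   53.9]), np.float64(0.85))
scene 43 outer (array([ 532.1, -211.6,   17.6]), np.float64(1.79)) z16 (array([ 516.2, -222.6,   17.3]), np.float64(1.76))
wrist 219 outer (array([ 521. , -216.4,   55.4]), np.float64(0.41)) z16 (array([ 515.8, -218.1,   53.7]), np.float64(0.4))
wrist 92 outer (array([ 523. , -215.5,   23. ]), np.float64(0.64)) z16 (array([ 517.7, -217.2,   22.3]), np.float64(0.62))
```

Run:
```python
from h import *
print(plan([520,-217,100]))
```

```text
(array([ 419.3, -249.4,  303.7]), array([-10.57,  -0.06,  20.37]), np.float64(229.0))
```

Call:
{"api": "send_rows", "payload": {"targets": [{"x":-2,"y":0,"z":3.4,"ax":0,"ay":0,"az":0,"gripper":-1},{"x":-2,"y":0,"z":3.4,"ax":0,"ay":0,"az":0,"gripper":-1},{"x":-2,"y":0,"z":3.4,"ax":0,"ay":0,"az":0,"gripper":-1},{"x":-2,"y":0,"z":3.4,"ax":0,"ay":0,"az":0,"gripper":-1},{"x":-2,"y":0,"z":3.4,"ax":0,"ay":0,"az":0,"gripper":-1}]}}

```text
clock: 3.27
position: [515.4, -217.9, 132.5]
ee_rot: [-0.158, 0.987, -0.0, 0.001]
contact_force: [0.6, -0.3, 0.4]
gripper_width: 85.5
grasp_force: 0.0
```

Call:
{"api": "send_rows", "payload": {"targets": [{"x":0,"y":0,"z":0,"ax":0,"ay":0,"az":0,"gripper":-1},{"x":0,"y":0,"z":0,"ax":0,"ay":0,"az":0,"gripper":-1}]}}

```text
clock: 3.43
position: [514.1, -217.6, 131.1]
ee_rot: [-0.159, 0.987, 0.001, -0.003]
contact_force: [0.5, 0.3, 1.0]
gripper_width: 85.6
grasp_force: 0.0
```

Run:
```python
from h import *
s=arm.read_state();print(s['clock'],s['position'],s['joints'].round(2))
p,d,cm=snap('wrist'); np.savez('wrist3.npz',p=p,d=d,T=cm['cam_to_world'])
cv2.imwrite('pics/w3.png',p[...,::-1])
P,u,v=cloud(d,cm,0,0,640,480)
for z in (100,):
  m=(p[...,1].astype(int)-p[...,0]<25)&(p.sum(2)>120)
print('neck',neck(P,np.array([520,-217])))
T=P[(P[:,2]>14)&(P[:,2]<21)&(np.hypot(P[:,0]-520,P[:,1]+217)<35)]
for it in range(1):
  h=cv2.convexHull(T[:,:2].astype(np.float32)).reshape(-1,2);print('neckhull',fitc(h),fitc(h,28),np.median(T[:,2]))
```

```text
3.4333 [ 514.07202348 -217.59568415  131.07207432] [-0.11  0.37 -0.29  0.   -0.92 -1.14]
neck ((array([ 522.2, -216.8,   25.3]), np.float64(1.48)), 1381, array([18.7, 19.8]))
neckhull (array([ 523. , -216.6,   27.2]), np.float64(0.17)) (array([ 523.1, -216.6]), np.float64(0.8)) 18.888746228181986
```

View pics/w3.png

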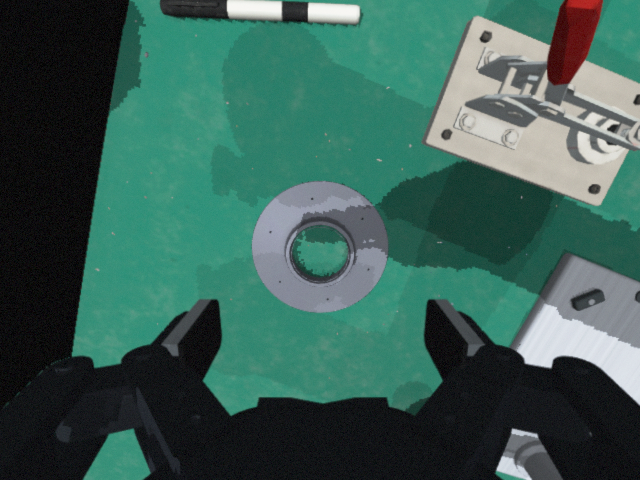

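Close view: the grey ring sits at (320,248), neck up and clear, midway between the fingers. Descending to grip the neck.

Call:
{"api": "send_rows", "payload": {"targets": [{"x":-0.25,"y":0,"z":3,"ax":0,"ay":0,"az":0,"gripper":-1},{"x":-0.25,"y":-0.05,"z":3,"ax":0,"ay":0,"az":0,"gripper":-1},{"x":-0.25,"y":0,"z":3,"ax":0,"ay":0,"az":0,"gripper":-1},{"x":0,"y":0,"z":2.4,"ax":0,"ay":0,"az":0,"gripper":-1},{"x":0,"y":0,"z":1.4,"ax":0,"ay":0,"az":0,"gripper":-1}]}}

```text
clock: 3.9
position: [522.0, -216.3, 5.6]
ee_rot: [-0.158, 0.987, -0.0, 0.001]
contact_force: [-0.3, 0.1, -0.9]
gripper_width: 85.7
grasp_force: 0.0
```

Call:
{"api": "send_rows", "payload": {"targets": [{"x":0,"y":0,"z":0,"ax":0,"ay":0,"az":0,"gripper":-0.2},{"x":0,"y":0,"z":0,"ax":0,"ay":0,"az":0,"gripper":0.5},{"x":0,"y":0,"z":0,"ax":0,"ay":0,"az":0,"gripper":0.5},{"x":0,"y":0,"z":0,"ax":0,"ay":0,"az":0,"gripper":0.5},{"x":0,"y":0,"z":0,"ax":0,"ay":0,"az":0,"gripper":0.5}]}}

```text
clock: 4.32
position: [524.2, -216.4, 8.8]
ee_rot: [-0.159, 0.987, -0.001, 0.003]
contact_force: [-1.3, 0.1, 6.6]
gripper_width: 52.0
grasp_force: 61.8
```

Run:
```python
from h import *
s=arm.read_state();print(s['clock'],s['position'],s['gripper_width'],s['grasp_force'],s['contact_force'])
p,d,cm=snap('wrist')
cv2.imwrite('pics/w4.png',p[...,::-1])
```

```text
4.3167 [ 524.18730065 -216.38202156    8.78746887] 51.96342318518591 61.77347999946505 [-1.32601767  0.05867601  6.56157789]
```

View pics/w4.png

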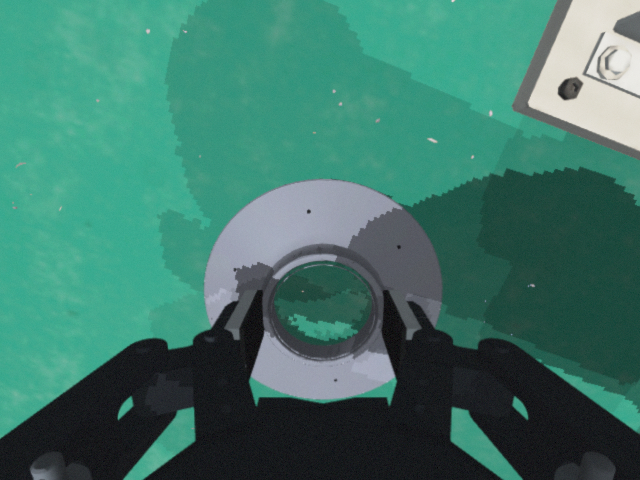

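Wrist view: both fingers grip the neck from outside, with the ring flat at (322,290). Lifting and carrying.

Call:
{"api": "send_rows", "payload": {"targets": [{"x":0,"y":0,"z":-1.5,"ax":0,"ay":0,"az":0,"gripper":0.5},{"x":0,"y":0,"z":-3.5,"ax":0,"ay":0,"az":0,"gripper":0.5},{"x":0,"y":0,"z":-4,"ax":0,"ay":0,"az":0,"gripper":0.5},{"x":0,"y":0,"z":-4,"ax":0,"ay":0,"az":0,"gripper":0.5},{"x":-0.5,"y":1.5,"z":-3,"ax":0,"ay":0,"az":0,"gripper":0.5}]}}

```text
clock: 4.78
position: [523.9, -201.6, 171.0]
ee_rot: [-0.158, 0.987, -0.002, 0.004]
contact_force: [1.1, -0.2, -0.1]
gripper_width: 52.7
grasp_force: 62.7
```

Call:
{"api": "send_rows", "payload": {"targets": [{"x":-1.2,"y":3.3,"z":0,"ax":0,"ay":0,"az":0,"gripper":0.5},{"x":-1.2,"y":3.3,"z":0,"ax":0,"ay":0,"az":0,"gripper":0.5},{"x":-1.2,"y":3.3,"z":0,"ax":0,"ay":0,"az":0,"gripper":0.5},{"x":-1.2,"y":3.3,"z":0,"ax":0,"ay":0,"az":0,"gripper":0.5},{"x":-1.2,"y":3.3,"z":0,"ax":0,"ay":0,"az":0,"gripper":0.5}]}}

```text
clock: 5.2
position: [527.9, -22.8, 167.6]
ee_rot: [-0.159, 0.987, 0.0, 0.002]
contact_force: [0.8, 0.7, -1.2]
gripper_width: 52.4
grasp_force: 62.8
```

Call:
{"api": "send_rows", "payload": {"targets": [{"x":-1.2,"y":3.3,"z":0,"ax":0,"ay":0,"az":0,"gripper":0.5},{"x":-0.7,"y":2.5,"z":2.5,"ax":0,"ay":0,"az":0,"gripper":0.5},{"x":0,"y":0,"z":3,"ax":0,"ay":0,"az":0,"gripper":0.5},{"x":0,"y":0,"z":0,"ax":0,"ay":0,"az":0,"gripper":0.5},{"x":0,"y":0,"z":0,"ax":0,"ay":0,"az":0,"gripper":0.5}]}}

```text
clock: 5.62
position: [527.1, 36.6, 110.8]
ee_rot: [-0.159, 0.987, -0.0, -0.001]
contact_force: [-0.5, 0.3, -0.1]
gripper_width: 52.1
grasp_force: 62.9
```

Run:
```python
from h import *
s=arm.read_state();print(s['clock'],s['position'],s['gripper_width'],s['grasp_force'],s['contact_force'])
p,d,cm=snap('wrist');np.savez('wrist5.npz',p=p,d=d,T=cm['cam_to_world'])
cv2.imwrite('pics/w5.png',p[...,::-1])
```

```text
5.6167 [527.07921913  36.55129084 110.83121877] 52.13000826237347 62.91438779910095 [-0.47456884  0.31901227 -0.12329848]
```

View pics/w5.png

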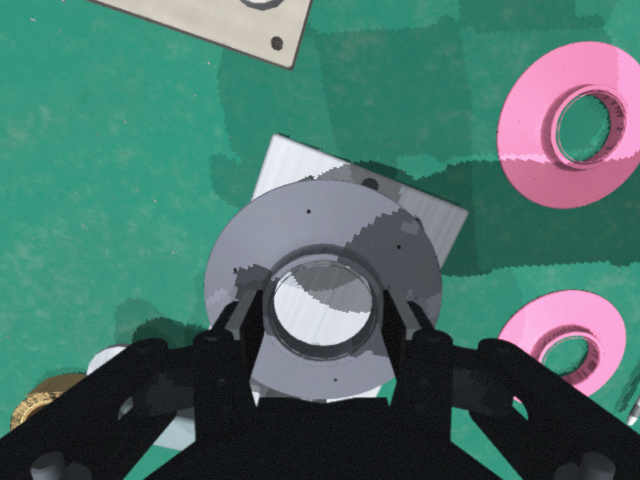

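Wrist view: the ring is held flat at (322,290) over the plate, hiding the stops. I'll shift beyond the nest so the same camera sees both the stops and the ring.

Call:
{"api": "send_rows", "payload": {"targets": [{"x":0,"y":0,"z":-4,"ax":0,"ay":0,"az":0,"gripper":0.5},{"x":-3.2,"y":-0.9,"z":-1,"ax":0,"ay":0,"az":0,"gripper":0.5},{"x":-3.2,"y":-0.9,"z":-1,"ax":0,"ay":0,"az":0,"gripper":0.5},{"x":-3.2,"y":-0.9,"z":0,"ax":0,"ay":0,"az":0,"gripper":0.5},{"x":0,"y":0,"z":0,"ax":0,"ay":0,"az":0,"gripper":0.5}]}}

```text
clock: 6.08
position: [633.8, 40.3, 173.7]
ee_rot: [-0.158, 0.987, -0.0, 0.005]
contact_force: [1.0, 0.3, -0.9]
gripper_width: 52.2
grasp_force: 63.0
```

Call:
{"api": "send_rows", "payload": {"targets": [{"x":0,"y":0,"z":0,"ax":0,"ay":0,"az":0,"gripper":0.5}]}}

```text
clock: 6.17
position: [628.9, 40.1, 172.0]
ee_rot: [-0.158, 0.988, 0.0, 0.002]
contact_force: [-0.7, 0.2, -1.4]
gripper_width: 52.2
grasp_force: 63.0
```

Run:
```python
from h import *
s=arm.read_state();print(s['clock'],s['position'],s['gripper_width'],s['grasp_force'])
p,d,cm=snap('wrist');np.savez('wrist6.npz',p=p,d=d,T=cm['cam_to_world'])
cv2.imwrite('pics/w6.png',p[...,::-1])
tcp=np.array([621.5,40.6,170.]) # rough
P,u,v=cloud(d,cm,0,0,640,480); g=p[v,u].astype(int).sum(1)
S=(P[:,2]>15)&(P[:,2]<26)&(P[:,0]>460)&(P[:,0]<610)&(P[:,1]>-25)&(P[:,1]<120)&(g<330)
from scipy.cluster.hierarchy import fcluster,linkage
L=fcluster(linkage(P[S]),8,'distance')
for k in set(L):
    if (L==k).sum()>15: print('stop',(L==k).sum(),P[S][L==k].mean(0).round(1),u[S][L==k].mean().round(),v[S][L==k].mean().round())
pl=(P[:,2]>6)&(P[:,2]<19)&(P[:,0]>440)&(P[:,0]<640)&(P[:,1]>-60)&(P[:,1]<150)
print('plate z',np.median(P[pl][:,2]))
q=s['position']
T=P[(np.abs(P[:,2]-q[2]-9)<10)&(np.hypot(*(P[:,:2]-q[:2]).T)<80)&(g>200)]
print('ring z',np.percentile(T[:,2],[5,50,95]))
m=T[T[:,2]>np.percentile(T[:,2],97)-4]
h=cv2.convexHull(m[:,:2].astype(np.float32)).reshape(-1,2); print('neck rel',fitc(h),fitc(h)[0][:2]-q[:2])
h=cv2.convexHull(T[:,:2].astype(np.float32)).reshape(-1,2); print('rim',fitc(h),fitc(h)[0][:2]-q[:2])
```

```text
6.1667 [628.91863389  40.06862373 172.04770241] 52.174905702047376 63.0199070287199
stop 367 [493.1  97.5  19.7] 441.0 100.0
stop 112 [471.2  53.8  15.6] 399.0 54.0
stop 357 [488.9   7.7  19.6] 337.0 56.0
stop 253 [578.9   3.9  19.7] 298.0 166.0
stop 143 [578.2  98.3  19.5] 403.0 200.0
plate z 13.023013122974987
ring z [171.31622762 179.40140522 183.78903462]
neck rel (array([617.7,  37.3,  33. ]), np.float64(3.03)) [-11.21863389  -2.76862373]
rim (array([621.5,  39.7,  32.2]), np.float64(3.08)) [-7.41863389 -0.36862373]
```

```bash
cat >> h.py <<'E'
R0=R.from_quat([-0.158708,0.987325,0,0])
def tc():  # tool->cam from current state
    s=arm.read_state();C=np.array(arm.camera_model('wrist')['cam_to_world']);r=R.from_quat(s['ee_rot'])
    return r.inv().as_matrix()@C[:3,:3], r.inv().apply(C[:3,3]-s['position'])
E
python3 - <<'E'
from h import *
a,b=tc();print(R.from_matrix(a).as_rotvec().round(4),b.round(2))
z=np.load('wrist6.npz');p,d=z['p'],z['d'];print(np.allclose(z['T'],arm.camera_model('wrist')['cam_to_world']))
C=np.eye(4);C[:3,:3]=R0.as_matrix()@a;C[:3,3]=R0.apply(b)+[627.3,41.2,170.3]
cm=arm.camera_model('wrist');cm['cam_to_world']=C
np.savez('handeye.npz',a=a,b=b)
P,u,v=cloud(d,cm,0,0,640,480); c=p[v,u].astype(int); g=c.sum(1)
from scipy.cluster.hierarchy import fcluster,linkage
S=(P[:,2]>15)&(P[:,2]<26)&(P[:,0]>460)&(P[:,0]<610)&(P[:,1]>-25)&(P[:,1]<120)&(g<330)
L=fcluster(linkage(P[S]),8,'distance')
for k in set(L):
    if (L==k).sum()>15: print('stop',P[S][L==k].mean(0).round(1))
pl=(P[:,2]>6)&(P[:,2]<19)&(P[:,0]>440)&(P[:,0]<640)&(P[:,1]>-60)&(P[:,1]<150)
A=np.c_[P[pl][:,:2],np.ones(pl.sum())];print('plane',np.linalg.lstsq(A,P[pl][:,2],rcond=None)[0].round(4))
T=(P[:,2]>150)&(P[:,2]<200)&(g>230)&(np.hypot(P[:,0]-622,P[:,1]-41)<75)
print('rz',np.percentile(P[T][:,2],[2,10,50,90,98]).round(1))
for nm,zz,m in [('rim',168,T&(v<300))]:
    hi=np.array([u[m],v[m]]).T
    hull=cv2.convexHull(hi.astype(np.int32)).reshape(-1,2)
    hull=hull[hull[:,1]<295]
    for zz in (167,170): 
        Q=onplane(cm,hull,zz)[:,:2]; print(nm,zz,len(hull),fitc(Q),fitc(Q,56.5))
E
```

```text
[-0.2105 -0.209   1.5604] [  68.6     0.83 -143.79]
True
stop [578.4   4.9  18.4]
stop [577.5  99.3  18.2]
stop [488.3   8.4  18.6]
stop [492.4  98.4  18.6]
stop [471.7  54.9  15.3]
plane [-3.70000e-03 -1.00000e-04  1.39131e+01]
rz [164.2 164.9 166.6 170.6 179. ]
rim 167 43 (array([624.4,  41.4,  55.5]), np.float64(0.03)) (array([625.7,  41.8]), np.float64(0.37))
rim 170 43 (array([623.1,  41. ,  54.4]), np.float64(0.03)) (array([625.7,  41.8]), np.float64(0.77))
```

```bash
cat >> h.py <<'E'
from scipy.cluster.hierarchy import fcluster,linkage
def cmcmd(pos,rot=R0):
    z=np.load('handeye.npz');C=np.eye(4);C[:3,:3]=rot.as_matrix()@z['a'];C[:3,3]=rot.apply(z['b'])+pos
    cm=arm.camera_model('wrist');cm['cam_to_world']=C;return cm
def stops(P,g,th=330):
    S=(P[:,2]>15)&(P[:,2]<26)&(P[:,0]>470)&(P[:,0]<610)&(P[:,1]>-25)&(P[:,1]<120)&(g<th)
    L=fcluster(linkage(P[S]),8,'distance')
    return [(int((L==k).sum()),P[S][L==k].mean(0).round(1).tolist()) for k in set(L) if (L==k).sum()>8]
def rim(p,d,cm,c0,zz):
    P,u,v=cloud(d,cm,0,0,640,480); c=p[v,u].astype(int)
    m=(np.hypot(*(P[:,:2]-c0).T)<68)&(P[:,2]>zz-6)&(P[:,2]<zz+20)&(c.sum(1)>200)&(c[:,1]-c[:,0]<25)
    M=np.zeros(d.shape,np.uint8);M[v[m],u[m]]=1;M=cv2.morphologyEx(M,cv2.MORPH_OPEN,np.ones((3,3)))
    hull=cv2.convexHull(np.argwhere(M)[:,::-1].astype(np.int32)).reshape(-1,2)
    return fitc(onplane(cm,hull,zz)[:,:2])
E
python3 - <<'E'
from h import *
for f,pos in [('wrist',[420.1,-248.8,303.3]),('wrist3',[515.1,-217.5,133.3])]:
    z=np.load(f+'.npz');p,d=z['p'],z['d'];cm=cmcmd(pos)
    P,u,v=cloud(d,cm,0,0,640,480);g=p[v,u].astype(int).sum(1)
    print(f,rim(p,d,cm,[520,-216],1.5)); 
    try: print(stops(P,g))
    except Exception as e: print(e)
z=np.load('scene2.npz');p,d=z['p'],z['d'];cm=arm.camera_model('scene')
P,u,v=cloud(d,cm,0,0,640,480);g=p[v,u].astype(int).sum(1);print('scene',rim(p,d,cm,[520,-216],1.5),stops(P,g,380))
p,d,cm=snap('side');np.savez('side2.npz',p=p,d=d)
P,u,v=cloud(d,cm,0,0,640,480);g=p[v,u].astype(int).sum(1)
try: print('side',stops(P,g,380))
except Exception as e: print(e)
E
```

```text
wrist (array([ 521.4, -216.9,   56.1]), np.float64(0.15))
[(57, [487.0, 2.5, 18.5]), (12, [472.4, 51.1, 15.9]), (48, [491.1, 91.8, 18.9])]
wrist3 (array([ 524.6, -215.6,   56.9]), np.float64(0.08))
[(47, [475.8, 49.5, 16.8]), (468, [490.7, 5.2, 20.7])]
scene (array([ 524.2, -217.7,   56.1]), np.float64(0.24)) [(21, [583.3, 88.2, 18.3]), (25, [488.4, 2.3, 17.8])]
side [(16, [487.5, 7.3, 18.3]), (16, [492.4, 97.2, 18.7]), (13, [578.8, 1.7, 18.4]), (24, [584.3, 92.9, 18.8])]
```

Run:
```python
from h import *
z=np.load('scene2.npz');p,d=z['p'],z['d'];cm=arm.camera_model('scene')
P,u,v=cloud(d,cm,0,0,640,480)
S=P[(P[:,2]>30)&(P[:,0]>500)&(P[:,0]<640)&(P[:,1]>-30)&(P[:,1]<140)]
print('pin',len(S),S.mean(0).round(1),S.max(0).round(1))
Q=P[(P[:,2]>72)&(P[:,2]<95)&(P[:,0]>600)&(P[:,0]<700)&(P[:,1]>15)&(P[:,1]<75)];print('bolt',len(Q),Q.mean(0),Q.max(0),Q.min(0))
print('pivot top',Q[Q[:,2]>78].mean(0))
s=arm.read_state();print(s['position'])
```

```text
pin 112 [626.3  51.2  56.3] [640.   67.8  77.8]
bolt 122 [648.6769407   36.01519451  76.44994452] [670.84607485  62.52912303  83.98065406] [612.08589922  15.33573677  72.28131848]
pivot top [652.68702663  38.01654979  80.32664173]
[626.87055955  40.19288828 171.52348471]
```

Call:
{"api": "send_rows", "payload": {"targets": [{"x":2.8,"y":1.15,"z":0,"ax":0,"ay":0,"az":0,"gripper":0.5},{"x":2.8,"y":1.15,"z":0,"ax":0,"ay":0,"az":0,"gripper":0.5},{"x":2.8,"y":1.15,"z":0,"ax":0,"ay":0,"az":0,"gripper":0.5},{"x":0,"y":0,"z":3.4,"ax":0,"ay":0,"az":0,"gripper":0.5},{"x":0,"y":0,"z":3.4,"ax":0,"ay":0,"az":0,"gripper":0.5}]}}

```text
clock: 6.68
position: [536.3, 47.9, 105.8]
ee_rot: [-0.159, 0.987, 0.001, 0.004]
contact_force: [-0.5, -0.4, -0.9]
gripper_width: 52.1
grasp_force: 63.0
```

Call:
{"api": "send_rows", "payload": {"targets": [{"x":0,"y":0,"z":3.4,"ax":0,"ay":0,"az":0,"gripper":0.5},{"x":0,"y":0,"z":3.4,"ax":0,"ay":0,"az":0,"gripper":0.5},{"x":0,"y":0,"z":0.3,"ax":0,"ay":0,"az":0,"gripper":0.5},{"x":0,"y":0,"z":0,"ax":0,"ay":0,"az":0,"gripper":0.5},{"x":0,"y":0,"z":0,"ax":0,"ay":0,"az":0,"gripper":0.5}]}}

```text
clock: 7.1
position: [537.6, 47.8, 33.3]
ee_rot: [-0.159, 0.987, -0.0, 0.001]
contact_force: [0.2, 0.2, -0.3]
gripper_width: 52.2
grasp_force: 63.0
```

Run:
```python
from h import *
s=arm.read_state();print(s['clock'],s['position'],s['contact_force'])
p,d,_=snap('wrist');np.savez('wrist7.npz',p=p,d=d);cm=cmcmd([536.7,47.6,31.3])
cv2.imwrite('pics/w7.png',p[...,::-1])
P,u,v=cloud(d,cm,0,0,640,480);g=p[v,u].astype(int).sum(1)
print('stops',stops(P,g))
T=(np.hypot(P[:,0]-535,P[:,1]-48)<68)&(P[:,2]>23)&(P[:,2]<50)&(g>230)&(v<295)
M=np.zeros(d.shape,np.uint8);M[v[T],u[T]]=1;M=cv2.morphologyEx(M,cv2.MORPH_OPEN,np.ones((3,3)))
h=cv2.convexHull(np.argwhere(M)[:,::-1].astype(np.int32)).reshape(-1,2);h=h[h[:,1]<290]
Q=onplane(cm,h,27.5)[:,:2];print('rim',fitc(Q),fitc(Q,56.5))
for n in ['side','scene']:
    p,d,cm=snap(n);np.savez(n+'7.npz',p=p,d=d)
    P,u,v=cloud(d,cm,0,0,640,480);c=p[v,u].astype(int);g=c.sum(1)
    try: print(n,stops(P,g,380))
    except Exception as e: print(n,e)
    T=P[(np.hypot(P[:,0]-535,P[:,1]-48)<68)&(P[:,2]>23)&(P[:,2]<50)&(g>230)]
    if len(T): hh=cv2.convexHull(T[:,:2].astype(np.float32)).reshape(-1,2);print('rim',len(T),fitc(hh))
```

```text
7.1 [537.61422325  47.75384593  33.2771402 ] [ 0.20164127  0.15403725 -0.32296542]
stops [(123, [571.6, -4.0, 17.9]), (335, [579.5, 95.6, 17.7]), (1365, [494.5, 92.9, 20.3]), (953, [488.2, 8.0, 18.2])]
rim (array([534. ,  47.8,  55.6]), np.float64(0.04)) (array([534.9,  48.4]), np.float64(0.21))
side [(22, [490.4, 8.7, 17.8]), (62, [514.7, 82.8, 23.9]), (23, [493.5, 97.3, 19.2])]
rim 648 (array([535.5,  47.5,  54.3]), np.float64(3.43))
scene [(12, [575.9, -4.4, 18.2]), (28, [492.8, 92.1, 18.8]), (35, [489.3, 2.9, 18.4])]
rim 813 (array([537.3,  44.9,  56.6]), np.float64(0.79))
```

View pics/w7.png

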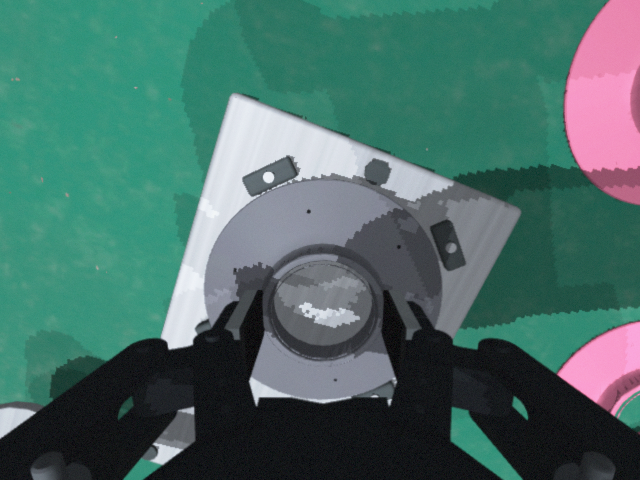

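View: stops at (270,176) and (448,245) visible outside the ring rim (rim centre about (322,288)). I'll measure their inner faces against the rim in this one frame.

Run:
```python
from h import *
z=np.load('wrist7.npz');p,d=z['p'].astype(int),z['d'];cm=cmcmd([536.7,47.6,31.3])
cs={}
for nm,(l,t,r,b) in {'B':(236,148,304,202),'A':(422,212,474,278)}.items():
    sub=p[t:b,l:r]; s=sub.sum(2)
    print(nm,np.percentile(s,[5,20,50,80]))
    th=260
    m=((s<th)).astype(np.uint8)
    # exclude greenish & ring (ring purple: b>r)
    m=cv2.morphologyEx(m,cv2.MORPH_CLOSE,np.ones((5,5)));m=cv2.morphologyEx(m,cv2.MORPH_OPEN,np.ones((5,5)))
    k,L,st,ct=cv2.connectedComponentsWithStats(m); i=1+np.argmax(st[1:,4])
    px=np.argwhere(L==i)[:,::-1]+[l,t]
    Q=onplane(cm,px,19)[:,:2]; rc=cv2.minAreaRect(Q.astype(np.float32));print(nm,st[i],rc); cs[nm]=np.array(rc[0])
A,B=cs['A'],cs['B']; e=A-B; L=np.hypot(*e); ey=e/L; ex=np.array([ey[1],-ey[0]]); c=(A+B)/2+ex*L/2
print('AB',L,'r',L/2**.5,'yaw',np.degrees(np.arctan2(ex[1],ex[0])),'nest',c)
# bright holes
H=onplane(cm,[[268,177],[450,247]],19)[:,:2]; e=H[1]-H[0];L=np.hypot(*e);ey=e/L;ex=np.array([ey[1],-ey[0]]);print('holes',H,L/2**.5,H.mean(0)+ex*L/2)
```

```text
B [272. 320. 457. 679.]Traceback (most recent call last):
  File "<stdin>", line 11, in <module>
    return _wrapfunc(a, 'argmax', axis=axis, out=out, **kwds)
    return bound(*args, **kwds)
ValueError: attempt to get argmax of an empty sequence
```

Run:
```python
from h import *
z=np.load('wrist7.npz');p,d=z['p'].astype(int),z['d'];cm=cmcmd([536.7,47.6,31.3])
vv,uu=np.mgrid[:480,:640];Z=w(cm,uu.ravel(),vv.ravel(),d.ravel())[:,2].reshape(480,640)
cs={}
for nm,(l,t,r,b) in {'B':(236,148,304,202),'A':(422,212,474,278)}.items():
    s=p[t:b,l:r].sum(2);zz=Z[t:b,l:r]
    for th in (300,345,390):
        m=((s<th)&(zz<22)).astype(np.uint8)
        m=cv2.morphologyEx(m,cv2.MORPH_CLOSE,np.ones((7,7)));m=cv2.morphologyEx(m,cv2.MORPH_OPEN,np.ones((7,7)))
        k,L,st,ct=cv2.connectedComponentsWithStats(m)
        if k<2: print(nm,th,'none');continue
        i=1+np.argmax(st[1:,4]); Q=onplane(cm,np.argwhere(L==i)[:,::-1]+[l,t],19)[:,:2]; rc=cv2.minAreaRect(Q.astype(np.float32));print(nm,th,st[i],np.round(rc[0],1),np.round(rc[1],1),round(rc[2],1))
    m=(zz>15.5)&(zz<22); print(nm,'z-based',m.sum(),cv2.minAreaRect(onplane(cm,np.argwhere(cv2.morphologyEx(m.astype(np.uint8),cv2.MORPH_OPEN,np.ones((7,7))))[:,::-1]+[l,t],19)[:,:2].astype(np.float32)))
H=onplane(cm,[[268,177],[450,247]],19)[:,:2]; e=H[1]-H[0];L=np.hypot(*e);ey=e/L;ex=np.array([ey[1],-ey[0]]);print('holes',H,L/2**.5,H.mean(0)+ex*L/2,ex)
```

```text
B 300 none
B 345 [ 32  10  29  26 545] [484.5  12.9] [10.8 12. ] 42.1
B 390 [ 31   9  31  27 616] [484.6  12.8] [11.3 13.2] 36.0
B z-based 1175 ((488.37445068359375, 7.545840740203857), (9.87203598022461, 23.743656158447266), 42.243350982666016)
A 300 [   0    0   43   58 1413] [490.9  94.1] [32.2 13.6] 50.8
A 345 [   0    0   44   59 1634] [491.2  93. ] [32.8 14.6] 41.6
A 390 [   0    0   52   66 2456] [492.7  96.7] [34.9 23.9] 24.9
A z-based 993 ((492.8373718261719, 97.04399871826172), (24.190265655517578, 9.875468254089355), 42.45293045043945)
holes [[488.82608127   7.14066688]
 [493.10948839  98.00436634]] 64.3216894012366 [536.39963456  50.43081305] [ 0.99889071 -0.04708872]
```

Call:
{"api": "send_rows", "payload": {"targets": [{"x":-0.16,"y":0.14,"z":0,"ax":0,"ay":0,"az":0,"gripper":0.5},{"x":0,"y":0,"z":0.4,"ax":0,"ay":0,"az":0,"gripper":0.5},{"x":0,"y":0,"z":0.3,"ax":0,"ay":0,"az":0,"gripper":0.5},{"x":0,"y":0,"z":0.2,"ax":0,"ay":0,"az":0,"gripper":0.5},{"x":0,"y":0,"z":0,"ax":0,"ay":0,"az":0,"gripper":0.5}]}}

```text
clock: 7.67
position: [537.2, 49.3, 21.7]
ee_rot: [-0.159, 0.987, -0.0, -0.001]
contact_force: [-0.1, -0.5, -0.6]
gripper_width: 52.1
grasp_force: 63.0
```

Call:
{"api": "send_rows", "payload": {"targets": [{"x":0,"y":0,"z":0.2,"ax":0,"ay":0,"az":0,"gripper":0.5},{"x":0,"y":0,"z":0.1,"ax":0,"ay":0,"az":0,"gripper":0.5},{"x":0,"y":0,"z":0,"ax":0,"ay":0,"az":0,"gripper":0.5}]}}

```text
clock: 7.92
position: [537.7, 49.4, 20.8]
ee_rot: [-0.159, 0.987, -0.0, -0.0]
contact_force: [-4.3, 1.1, 10.3]
gripper_width: 52.4
grasp_force: 64.5
```

Call:
{"api": "send_rows", "payload": {"targets": [{"x":0,"y":0,"z":0,"ax":0,"ay":0,"az":0,"gripper":-0.2},{"x":0,"y":0,"z":0,"ax":0,"ay":0,"az":0,"gripper":-0.6},{"x":0,"y":0,"z":0,"ax":0,"ay":0,"az":0,"gripper":-1},{"x":0,"y":0,"z":0,"ax":0,"ay":0,"az":0,"gripper":-1},{"x":0,"y":0,"z":-1.5,"ax":0,"ay":0,"az":0,"gripper":-1}]}}

```text
clock: 8.33
position: [535.6, 48.7, 31.7]
ee_rot: [-0.158, 0.987, -0.0, -0.003]
contact_force: [0.2, 0.5, 0.0]
gripper_width: 85.0
grasp_force: 0.0
```

Call:
{"api": "send_rows", "payload": {"targets": [{"x":0,"y":0,"z":-3.5,"ax":0,"ay":0,"az":0,"gripper":-1},{"x":0,"y":0,"z":-4,"ax":0,"ay":0,"az":0,"gripper":-1},{"x":0,"y":0,"z":-4,"ax":0,"ay":0,"az":0,"gripper":-1},{"x":0,"y":0,"z":0,"ax":0,"ay":0,"az":0,"gripper":-1},{"x":0,"y":0,"z":0,"ax":0,"ay":0,"az":0,"gripper":-1}]}}

```text
clock: 8.75
position: [539.2, 50.0, 151.8]
ee_rot: [-0.159, 0.987, 0.001, 0.003]
contact_force: [-1.2, -1.0, -1.2]
gripper_width: 85.4
grasp_force: 0.0
```

Run:
```python
from h import *
s=arm.read_state();print(s['clock'],s['position'])
p,d,_=snap('wrist');np.savez('wrist8.npz',p=p,d=d);cm=cmcmd([537.8,49.4,149.3])
def rep(n,p,d,cm):
    P,u,v=cloud(d,cm,0,0,640,480);c=p[v,u].astype(int)
    try: print(n,'stops',stops(P,c.sum(1),350))
    except Exception as e: print(e)
    r=np.hypot(P[:,0]-536,P[:,1]-49)
    T=P[(r<32)&(P[:,2]>23)&(P[:,2]<36)]; print('necktop',len(T),fitc(T[:,:2]))
    A=np.c_[T[:,:2]-T[:,:2].mean(0),np.ones(len(T))];k=np.linalg.lstsq(A,T[:,2],rcond=None)[0];print('plane slope',k.round(3))
    m=(r<75)&(c.sum(1)>220)&(P[:,2]>13.8)&(P[:,2]<35)
    F=P[(r>44)&(r<50)&(P[:,2]<35)];ang=np.arctan2(F[:,1]-49,F[:,0]-536)
    print('flange z by quadrant',[np.median(F[(ang>a)&(ang<a+np.pi/2)][:,2]).round(1) if ((ang>a)&(ang<a+np.pi/2)).sum()>5 else None for a in np.arange(-np.pi,np.pi-.1,np.pi/2)])
rep('wrist',p,d,cm)
for n in ['scene','side']:
    p,d,cm=snap(n);np.savez(n+'8.npz',p=p,d=d);rep(n,p,d,cm)
p=np.load('scene8.npz')['p'];cv2.imwrite('pics/s8.png',cv2.resize(p[210:320,240:400,::-1],None,fx=5,fy=5,interpolation=cv2.INTER_CUBIC))
```

```text
8.75 [539.18241547  50.00760285 151.82905699]
wrist stops [(269, [577.4, 2.2, 17.2]), (249, [581.8, 92.8, 17.1]), (340, [487.1, 6.8, 17.9]), (347, [491.4, 97.1, 17.7]), (1659, [522.3, 62.0, 18.8])]
necktop 1068 (array([533.3,  49.1,  25.1]), np.float64(1.39))
plane slope [-6.0000e-03 -2.0000e-03  2.6032e+01]
flange z by quadrant [np.float64(14.7), np.float64(13.9), np.float64(13.8), np.float64(14.6)]
scene stops [(26, [488.6, 1.6, 18.1]), (21, [583.7, 88.8, 17.9]), (71, [551.2, 61.4, 21.2]), (24, [493.7, 93.3, 18.5]), (100, [516.8, 62.6, 19.4])]
necktop 126 (array([536.9,  45.8,  25.7]), np.float64(2.14))
plane slope [-1.6000e-02 -1.0000e-03  2.6356e+01]
flange z by quadrant [np.float64(15.7), np.float64(16.0), np.float64(16.2), np.float64(15.4)]
side stops [(9, [575.6, 1.2, 19.1]), (12, [488.3, 6.4, 19.3]), (11, [583.6, 92.6, 17.8]), (21, [559.9, 51.0, 19.7]), (124, [511.1, 76.2, 19.1])]
necktop 82 (array([536.9,  49.2,  25.2]), np.float64(2.16))
plane slope [2.6000e-02 9.0000e-03 2.6638e+01]
flange z by quadrant [np.float64(14.2), np.float64(15.5), np.float64(14.8), np.float64(13.2)]
```

The ring is seated level between the four stops: flange height is equal all round and the stop and ring centres agree. Now I'll unwind the wrist counter-clockwise, above everything, so there is a long clockwise stroke for the knob.

```bash
python3 -c "
from h import *
print(arm.read_state()['joints'].round(3))"
```

```text
[ 3.920e-01  3.190e-01 -3.200e-01 -1.000e-03 -9.350e-01 -1.644e+00]
```

Call:
{"api": "send_rows", "payload": {"targets": [{"x":0,"y":0,"z":0,"ax":0,"ay":0,"az":-6.9,"gripper":-1},{"x":0,"y":0,"z":0,"ax":0,"ay":0,"az":-6.9,"gripper":-1},{"x":0,"y":0,"z":0,"ax":0,"ay":0,"az":-6.9,"gripper":-1},{"x":0,"y":0,"z":0,"ax":0,"ay":0,"az":-6.9,"gripper":-1},{"x":0,"y":0,"z":0,"ax":0,"ay":0,"az":-6.9,"gripper":-1}]}}

```text
clock: 9.32
position: [536.7, 49.1, 147.1]
ee_rot: [-0.447, 0.895, 0.0, -0.002]
contact_force: [0.5, -0.6, -0.4]
gripper_width: 85.5
grasp_force: 0.0
```

```bash
python3 -c "
from h import *
s=arm.read_state();print(s['joints'].round(3),s['position'],s['ee_rot'])"
```

```text
[ 0.392  0.32  -0.32  -0.    -0.935 -1.036] [536.70411067  49.06970509 147.13623848] [-4.46974320e-01  8.94544030e-01  2.60029527e-04 -2.20634238e-03]
```

Call:
{"api": "send_rows", "payload": {"targets": [{"x":0,"y":0,"z":0,"ax":0,"ay":0,"az":-7.1,"gripper":-1},{"x":0,"y":0,"z":0,"ax":0,"ay":0,"az":-7.1,"gripper":-1},{"x":0,"y":0,"z":0,"ax":0,"ay":0,"az":-7.1,"gripper":-1},{"x":0,"y":0,"z":0,"ax":0,"ay":0,"az":-7.1,"gripper":-1},{"x":0,"y":0,"z":0,"ax":0,"ay":0,"az":-7.1,"gripper":-1}]}}

```text
clock: 9.73
position: [536.7, 49.1, 147.1]
ee_rot: [-0.698, 0.716, 0.001, -0.002]
contact_force: [0.2, 0.3, -0.5]
gripper_width: 85.2
grasp_force: 0.0
```

Call:
{"api": "send_rows", "payload": {"targets": [{"x":0,"y":0,"z":0,"ax":0,"ay":0,"az":-7.1,"gripper":-1},{"x":0,"y":0,"z":0,"ax":0,"ay":0,"az":-7.1,"gripper":-1},{"x":0,"y":0,"z":0,"ax":0,"ay":0,"az":-7.1,"gripper":-1},{"x":0,"y":0,"z":0,"ax":0,"ay":0,"az":-7.1,"gripper":-1},{"x":0,"y":0,"z":0,"ax":0,"ay":0,"az":-7.1,"gripper":-1}]}}

```text
clock: 10.15
position: [536.7, 49.1, 147.1]
ee_rot: [0.883, -0.469, -0.002, 0.002]
contact_force: [0.1, -0.3, -0.2]
gripper_width: 85.5
grasp_force: 0.0
```

Call:
{"api": "send_rows", "payload": {"targets": [{"x":0,"y":0,"z":0,"ax":0,"ay":0,"az":-7.1,"gripper":-1},{"x":0,"y":0,"z":0,"ax":0,"ay":0,"az":-7.1,"gripper":-1},{"x":0,"y":0,"z":0,"ax":0,"ay":0,"az":-7.1,"gripper":-1},{"x":0,"y":0,"z":0,"ax":0,"ay":0,"az":-7.1,"gripper":-1},{"x":0,"y":0,"z":0,"ax":0,"ay":0,"az":-7.1,"gripper":-1}]}}

```text
clock: 10.57
position: [536.7, 49.1, 147.1]
ee_rot: [0.984, -0.177, -0.002, 0.001]
contact_force: [-0.3, -0.5, -0.1]
gripper_width: 85.8
grasp_force: 0.0
```

Call:
{"api": "send_rows", "payload": {"targets": [{"x":0,"y":0,"z":0,"ax":0,"ay":0,"az":-7.1,"gripper":-1},{"x":0,"y":0,"z":0,"ax":0,"ay":0,"az":-7.1,"gripper":-1},{"x":0,"y":0,"z":0,"ax":0,"ay":0,"az":-7.1,"gripper":-1},{"x":0,"y":0,"z":0,"ax":0,"ay":0,"az":-7.1,"gripper":-1},{"x":0,"y":0,"z":0,"ax":0,"ay":0,"az":-7.1,"gripper":-1}]}}

```text
clock: 10.98
position: [536.7, 49.1, 147.1]
ee_rot: [0.991, 0.131, -0.002, 0.0]
contact_force: [0.0, 0.2, -0.4]
gripper_width: 85.3
grasp_force: 0.0
```

Call:
{"api": "send_rows", "payload": {"targets": [{"x":0,"y":0,"z":0,"ax":0,"ay":0,"az":-7.1,"gripper":-1},{"x":0,"y":0,"z":0,"ax":0,"ay":0,"az":-7.1,"gripper":-1},{"x":0,"y":0,"z":0,"ax":0,"ay":0,"az":-7.1,"gripper":-1},{"x":0,"y":0,"z":0,"ax":0,"ay":0,"az":-7.1,"gripper":-1},{"x":0,"y":0,"z":0,"ax":0,"ay":0,"az":-7.1,"gripper":-1}]}}

```text
clock: 11.4
position: [536.7, 49.1, 147.1]
ee_rot: [0.904, 0.427, -0.002, -0.0]
contact_force: [0.0, -0.3, -0.5]
gripper_width: 85.6
grasp_force: 0.0
```

Call:
{"api": "send_rows", "payload": {"targets": [{"x":0,"y":0,"z":0,"ax":0,"ay":0,"az":-7.1,"gripper":-1},{"x":0,"y":0,"z":0,"ax":0,"ay":0,"az":-7.1,"gripper":-1},{"x":0,"y":0,"z":0,"ax":0,"ay":0,"az":-7.1,"gripper":-1},{"x":0,"y":0,"z":0,"ax":0,"ay":0,"az":-7.1,"gripper":-1},{"x":0,"y":0,"z":0,"ax":0,"ay":0,"az":-7.1,"gripper":-1}]}}

```text
clock: 11.82
position: [536.7, 49.1, 147.1]
ee_rot: [0.731, 0.683, -0.002, -0.001]
contact_force: [0.4, -0.0, 0.0]
gripper_width: 85.4
grasp_force: 0.0
```

```bash
python3 -c "
from h import *
s=arm.read_state();print(s['joints'].round(3),s['position'],s['ee_rot'])
r=R.from_quat(s['ee_rot']).as_matrix();print(np.degrees(np.arctan2(r[1,:2],r[0,:2])))
print(plan([655,-120,190]),plan([655,-68,190]))"
```

```text
[ 0.392  0.32  -0.32  -0.    -0.935  2.682] [536.71908028  49.08472483 147.1270584 ] [ 0.73071321  0.68268097 -0.00203879 -0.00086549]
[86.10747123 -3.8929458 ]
(array([536.7,  49.1, 147.1]), array([-16.07,  12.93,  -4.31]), np.float64(211.0)) (array([536.7,  49.1, 147.1]), array([-10.89,  12.58,  -4.32]), np.float64(172.0))
```

Call:
{"api": "send_rows", "payload": {"targets": [{"x":0,"y":0,"z":-3,"ax":0,"ay":0,"az":0,"gripper":-1},{"x":-2.18,"y":2.5,"z":-0.8,"ax":0,"ay":0,"az":0,"gripper":-1},{"x":-2.18,"y":2.5,"z":-0.8,"ax":0,"ay":0,"az":0,"gripper":-1},{"x":-2.18,"y":2.5,"z":-0.8,"ax":0,"ay":0,"az":0,"gripper":-1},{"x":-2.18,"y":2.5,"z":-0.8,"ax":0,"ay":0,"az":0,"gripper":-1}]}}

```text
clock: 12.23
position: [631.2, -45.9, 209.5]
ee_rot: [0.733, 0.681, -0.002, -0.001]
contact_force: [0.1, 1.3, -0.5]
gripper_width: 85.3
grasp_force: 0.0
```

Call:
{"api": "send_rows", "payload": {"targets": [{"x":-2.18,"y":2.5,"z":0,"ax":0,"ay":0,"az":0,"gripper":-1},{"x":0,"y":0,"z":0,"ax":0,"ay":0,"az":0,"gripper":-1},{"x":0,"y":0,"z":0,"ax":0,"ay":0,"az":0,"gripper":-1},{"x":0,"y":0,"z":0,"ax":0,"ay":0,"az":0,"gripper":-1},{"x":0,"y":0,"z":0,"ax":0,"ay":0,"az":0,"gripper":-1}]}}

```text
clock: 12.65
position: [653.4, -67.8, 210.1]
ee_rot: [0.732, 0.681, -0.001, -0.001]
contact_force: [-0.5, 0.3, 0.4]
gripper_width: 85.1
grasp_force: 0.0
```

```bash
cat >> h.py <<'E'
def knob(P,c,near,zlo=98,zhi=135):
    r=np.hypot(*(P[:,:2]-near).T); m=(r<35)&(P[:,2]>zlo)&(P[:,2]<zhi)
    T=P[m]; zt=np.percentile(T[:,2],90); t=T[T[:,2]>zt-4]
    h=cv2.convexHull(t[:,:2].astype(np.float32)).reshape(-1,2); return len(t),round(zt,1),fitc(h),cv2.minEnclosingCircle(h)
E
python3 - <<'E'
from h import *
s=arm.read_state();print(s['clock'],s['position'],s['joints'].round(2))
p,d,cm=snap('wrist');np.savez('wrist9.npz',p=p,d=d,T=cm['cam_to_world']);cv2.imwrite('pics/w9.png',p[...,::-1])
P,u,v=cloud(d,cm,0,0,640,480);c=p[v,u].astype(int)
print(knob(P,c,[657,-70]))
print([([int(a) for a in x['rect']],round(x['score'],2)) for x in arm.boxes_of('wrist','knob_grip')[:2]])
Q=P[(P[:,2]>70)&(P[:,2]<95)&(P[:,0]>600)&(P[:,0]<700)&(P[:,1]>-110)&(P[:,1]<70)]
print(cv2.minAreaRect(Q[:,:2].astype(np.float32)),np.median(Q[:,2]))
E
```

```text
12.65 [653.3635639  -67.83269636 210.06655829] [ 0.14  0.45  0.06 -0.   -1.18  2.93]
(2357, np.float64(121.5), (array([660.3, -69.3,  20.3]), np.float64(0.21)), ((660.1364135742188, -69.3473129272461), 20.633743286132812))
[([306, 219, 56, 60], 0.61)]
((654.4107055664062, 7.2333221435546875), (50.41912078857422, 140.04359436035156), 14.478546142578125) 77.75075107333464
```

Call:
{"api": "send_rows", "payload": {"targets": [{"x":-0.1,"y":0.69,"z":2.5,"ax":0,"ay":0,"az":0,"gripper":-1},{"x":0,"y":0,"z":3,"ax":0,"ay":0,"az":0,"gripper":-1},{"x":0,"y":0,"z":3,"ax":0,"ay":0,"az":0,"gripper":-1},{"x":0,"y":0,"z":2,"ax":0,"ay":0,"az":0,"gripper":-1},{"x":0,"y":0,"z":1.2,"ax":0,"ay":0,"az":0,"gripper":-1}]}}

```text
clock: 13.17
position: [659.1, -69.2, 91.6]
ee_rot: [0.732, 0.681, -0.002, -0.002]
contact_force: [-0.8, -0.1, 0.2]
gripper_width: 85.8
grasp_force: 0.0
```

Call:
{"api": "send_rows", "payload": {"targets": [{"x":0,"y":0,"z":0,"ax":0,"ay":0,"az":0,"gripper":-0.3},{"x":0,"y":0,"z":0,"ax":0,"ay":0,"az":0,"gripper":0},{"x":0,"y":0,"z":0,"ax":0,"ay":0,"az":0,"gripper":0.7},{"x":0,"y":0,"z":0,"ax":0,"ay":0,"az":0,"gripper":0.7},{"x":0,"y":0,"z":0,"ax":0,"ay":0,"az":0,"gripper":0.7}]}}

```text
clock: 13.58
position: [662.5, -69.8, 97.0]
ee_rot: [0.732, 0.681, 0.002, 0.001]
contact_force: [-0.7, 2.3, 5.1]
gripper_width: 37.7
grasp_force: 60.4
```

```bash
python3 -c "
from h import *
s=arm.read_state();print(s['position'],s['contact_force'],s['wrist_torque'],s['joints'].round(2))
r=R.from_quat(s['ee_rot']).as_matrix();print(np.degrees(np.arctan2(r[1,:2],r[0,:2])))
p,d,cm=snap('wrist');np.savez('wrist10.npz',p=p,d=d,T=cm['cam_to_world']);cv2.imwrite('pics/w10.png',p[...,::-1])
"
```

```text
[662.53398336 -69.7666923   96.95807541] [-0.68706471  2.31685431  5.13645598] [0.32475487 0.25419411 0.07083065] [ 0.14  0.56 -0.05  0.   -0.95  2.93]
[85.81049961 -4.1896117 ]
```

Call:
{"api": "send_rows", "payload": {"targets": [{"x":-0.13,"y":-1.39,"z":0,"ax":0,"ay":0,"az":7,"gripper":0.7},{"x":-0.13,"y":-1.39,"z":0,"ax":0,"ay":0,"az":7,"gripper":0.7},{"x":-0.13,"y":-1.39,"z":0,"ax":0,"ay":0,"az":7,"gripper":0.7},{"x":-0.13,"y":-1.39,"z":0,"ax":0,"ay":0,"az":7,"gripper":0.7},{"x":0,"y":0,"z":0,"ax":0,"ay":0,"az":0,"gripper":0.7}]}}

```text
clock: 14.05
position: [606.9, -59.8, 97.0]
ee_rot: [0.876, 0.482, 0.003, 0.001]
contact_force: [-0.2, 2.2, 3.9]
gripper_width: 38.1
grasp_force: 60.6
```

```bash
cat > st.py <<'E'
from h import *
s=arm.read_state();print(s['clock'],s['position'].round(1),s['contact_force'].round(1),s['wrist_torque'].round(2),'j',s['joints'].round(2))
r=R.from_quat(s['ee_rot']).as_matrix();print('toolx,y deg',np.degrees(np.arctan2(r[1,:2],r[0,:2])).round(1))
d=s['position'][:2]-[650.4,44.2];print('rad,ang',np.hypot(*d).round(1),np.degrees(np.arctan2(d[1],d[0])).round(1))
E
python3 st.py
```

```text
14.05 [606.9 -59.8  97. ] [-0.2  2.2  3.9] [ 0.6  -0.1  -0.03] j [ 0.17  0.48 -0.21 -0.   -0.88  2.41]
toolx,y deg [ 57.6 -32.4]
rad,ang 112.7 -112.7
```

Call:
{"api": "send_rows", "payload": {"targets": [{"x":-0.13,"y":-1.39,"z":0,"ax":0,"ay":0,"az":7,"gripper":0.7},{"x":-0.13,"y":-1.39,"z":0,"ax":0,"ay":0,"az":7,"gripper":0.7},{"x":-0.13,"y":-1.39,"z":0,"ax":0,"ay":0,"az":7,"gripper":0.7},{"x":-0.13,"y":-1.39,"z":0,"ax":0,"ay":0,"az":7,"gripper":0.7},{"x":-0.13,"y":-1.39,"z":0,"ax":0,"ay":0,"az":7,"gripper":0.7}]}}

```text
clock: 14.47
position: [556.8, -15.8, 96.9]
ee_rot: [0.981, 0.195, 0.003, 0.001]
contact_force: [2.7, -0.6, 4.9]
gripper_width: 37.8
grasp_force: 60.9
```

Call:
{"api": "send_rows", "payload": {"targets": [{"x":-0.13,"y":-1.39,"z":0,"ax":0,"ay":0,"az":7,"gripper":0.7},{"x":-0.13,"y":-1.39,"z":0,"ax":0,"ay":0,"az":7,"gripper":0.7},{"x":-0.13,"y":-1.39,"z":0,"ax":0,"ay":0,"az":7,"gripper":0.7},{"x":0,"y":0,"z":0,"ax":0,"ay":0,"az":0,"gripper":0.7},{"x":0,"y":0,"z":0,"ax":0,"ay":0,"az":0,"gripper":0.7}]}}

```text
clock: 14.88
position: [541.6, 24.0, 96.8]
ee_rot: [1.0, 0.017, 0.003, -0.0]
contact_force: [-0.7, 1.2, 8.2]
gripper_width: 37.8
grasp_force: 61.1
```

```bash
python3 st.py
```

```text
14.8833 [541.6  24.   96.8] [-0.7  1.2  8.2] [0.3  0.23 0.05] j [ 0.34  0.38 -0.38  0.   -0.81  1.26]
toolx,y deg [  1.9 -88.1]
rad,ang 110.7 -169.5
```

Call:
{"api": "send_rows", "payload": {"targets": [{"x":-0.13,"y":-1.39,"z":0,"ax":0,"ay":0,"az":7,"gripper":0.7},{"x":-0.04,"y":-0.4,"z":0,"ax":0,"ay":0,"az":2,"gripper":0.7},{"x":0,"y":0,"z":0,"ax":0,"ay":0,"az":0,"gripper":0.7}]}}

```text
clock: 15.13
position: [539.7, 41.7, 96.8]
ee_rot: [0.998, -0.063, 0.002, -0.0]
contact_force: [-1.2, 1.1, 7.7]
gripper_width: 38.1
grasp_force: 61.2
```

Call:
{"api": "send_rows", "payload": {"targets": [{"x":-0.04,"y":-0.4,"z":0,"ax":0,"ay":0,"az":2,"gripper":0.7},{"x":0,"y":0,"z":0,"ax":0,"ay":0,"az":0,"gripper":0.7}]}}

```text
clock: 15.3
position: [539.7, 45.4, 96.8]
ee_rot: [0.997, -0.08, 0.002, -0.0]
contact_force: [-1.7, -0.2, 9.1]
gripper_width: 37.9
grasp_force: 61.3
```

Call:
{"api": "send_rows", "payload": {"targets": [{"x":-0.03,"y":-0.2,"z":0,"ax":0,"ay":0,"az":1,"gripper":0.7},{"x":0,"y":0,"z":0,"ax":0,"ay":0,"az":0,"gripper":0.7}]}}

```text
clock: 15.47
position: [539.7, 47.2, 96.8]
ee_rot: [0.996, -0.089, 0.002, -0.0]
contact_force: [-1.6, 0.2, 8.2]
gripper_width: 37.8
grasp_force: 61.3
```

```bash
python3 st.py
```

```text
15.4667 [539.7  47.2  96.8] [-1.6  0.2  8.2] [ 0.11  0.33 -0.07] j [ 0.39  0.38 -0.38  0.   -0.81  1.  ]
toolx,y deg [ -10.2 -100.2]
rad,ang 110.7 178.4
```

Call:
{"api": "send_rows", "payload": {"targets": [{"x":-0.03,"y":-0.2,"z":0,"ax":0,"ay":0,"az":1,"gripper":0.7},{"x":0,"y":0,"z":0,"ax":0,"ay":0,"az":0,"gripper":0.7}]}}

```text
clock: 15.63
position: [539.8, 49.2, 96.8]
ee_rot: [0.995, -0.097, 0.002, -0.0]
contact_force: [-2.0, -0.8, 9.0]
gripper_width: 37.9
grasp_force: 61.3
```

Call:
{"api": "send_rows", "payload": {"targets": [{"x":-0.03,"y":-0.2,"z":0,"ax":0,"ay":0,"az":1,"gripper":0.7},{"x":0,"y":0,"z":0,"ax":0,"ay":0,"az":0,"gripper":0.7}]}}

```text
clock: 15.8
position: [539.8, 50.3, 96.8]
ee_rot: [0.994, -0.106, 0.002, 0.0]
contact_force: [-0.3, -3.5, 9.3]
gripper_width: 37.7
grasp_force: 61.3
```

Call:
{"api": "send_rows", "payload": {"targets": [{"x":-0.03,"y":-0.2,"z":0,"ax":0,"ay":0,"az":1,"gripper":0.7},{"x":0,"y":0,"z":0,"ax":0,"ay":0,"az":0,"gripper":0.7}]}}

```text
clock: 15.97
position: [539.7, 50.5, 96.7]
ee_rot: [0.993, -0.114, 0.002, 0.002]
contact_force: [2.6, -9.5, 8.1]
gripper_width: 37.9
grasp_force: 61.3
```

Call:
{"api": "send_rows", "payload": {"targets": [{"x":0,"y":0,"z":0.02,"ax":0,"ay":0,"az":7,"gripper":0.7},{"x":0,"y":0,"z":0.02,"ax":0,"ay":0,"az":7,"gripper":0.7},{"x":0,"y":0,"z":0.02,"ax":0,"ay":0,"az":7,"gripper":0.7},{"x":0,"y":0,"z":0.02,"ax":0,"ay":0,"az":7,"gripper":0.7},{"x":0,"y":0,"z":0.02,"ax":0,"ay":0,"az":7,"gripper":0.7}]}}

```text
clock: 16.38
position: [539.6, 50.3, 95.8]
ee_rot: [0.912, -0.41, 0.002, 0.001]
contact_force: [1.7, -10.4, 8.6]
gripper_width: 37.9
grasp_force: 61.3
```

```bash
python3 st.py
python3 - <<'E'
from h import *
p,d,cm=snap('wrist');s=arm.read_state()
P,u,v=cloud(d,cm,0,0,640,480)
print(knob(P,None,s['position'][:2]-[3,0]))
E
```

```text
16.3833 [539.6  50.3  95.8] [  1.7 -10.4   8.6] [-2.99 -0.32  0.03] j [ 0.39  0.38 -0.38  0.01 -0.81  0.33]
toolx,y deg [ -48.5 -138.5]
rad,ang 111.0 176.8
(1654, np.float64(125.1), (array([541.9,  42.4,  29.7]), np.float64(3.38)), ((542.1868896484375, 45.650291442871094), 32.635738372802734))
```

Call:
{"api": "send_rows", "payload": {"targets": [{"x":0,"y":0,"z":0.02,"ax":0,"ay":0,"az":7.1,"gripper":0.7},{"x":0,"y":0,"z":0.02,"ax":0,"ay":0,"az":7.1,"gripper":0.7},{"x":0,"y":0,"z":0.02,"ax":0,"ay":0,"az":7.1,"gripper":0.7},{"x":0,"y":0,"z":0.02,"ax":0,"ay":0,"az":7.1,"gripper":0.7},{"x":0,"y":0,"z":0.02,"ax":0,"ay":0,"az":7.1,"gripper":0.7}]}}

```text
clock: 16.85
position: [539.4, 50.3, 94.8]
ee_rot: [0.743, -0.669, 0.002, 0.001]
contact_force: [0.9, -10.6, 8.9]
gripper_width: 38.2
grasp_force: 61.3
```

Call:
{"api": "send_rows", "payload": {"targets": [{"x":0,"y":0,"z":0.02,"ax":0,"ay":0,"az":7.1,"gripper":0.7},{"x":0,"y":0,"z":0.02,"ax":0,"ay":0,"az":7.1,"gripper":0.7},{"x":0,"y":0,"z":0.02,"ax":0,"ay":0,"az":7.1,"gripper":0.7},{"x":0,"y":0,"z":0.02,"ax":0,"ay":0,"az":7.1,"gripper":0.7},{"x":0,"y":0,"z":0.02,"ax":0,"ay":0,"az":7.1,"gripper":0.7}]}}

```text
clock: 17.27
position: [539.2, 50.3, 93.8]
ee_rot: [-0.504, 0.864, -0.002, -0.0]
contact_force: [0.5, -10.4, 10.3]
gripper_width: 37.8
grasp_force: 61.4
```

Call:
{"api": "send_rows", "payload": {"targets": [{"x":0,"y":0,"z":0.02,"ax":0,"ay":0,"az":7.1,"gripper":0.7},{"x":0,"y":0,"z":0.02,"ax":0,"ay":0,"az":7.1,"gripper":0.7},{"x":0,"y":0,"z":0.02,"ax":0,"ay":0,"az":7.1,"gripper":0.7},{"x":0,"y":0,"z":0.02,"ax":0,"ay":0,"az":7.1,"gripper":0.7},{"x":0,"y":0,"z":0.02,"ax":0,"ay":0,"az":7.1,"gripper":0.7}]}}

```text
clock: 17.68
position: [539.2, 50.4, 92.9]
ee_rot: [-0.217, 0.976, -0.002, 0.0]
contact_force: [-0.8, -9.6, 10.4]
gripper_width: 37.9
grasp_force: 61.5
```

```bash
python3 st.py
```

```text
17.6833 [539.2  50.4  92.9] [-0.8 -9.6 10.4] [-2.67  0.12  0.03] j [ 0.39  0.39 -0.38  0.01 -0.8  -1.53]
toolx,y deg [-155.  115.]
rad,ang 111.4 176.8
```

Call:
{"api": "send_rows", "payload": {"targets": [{"x":0,"y":0,"z":0.02,"ax":0,"ay":0,"az":7.1,"gripper":0.7},{"x":0,"y":0,"z":0.02,"ax":0,"ay":0,"az":7.1,"gripper":0.7},{"x":0,"y":0,"z":0.02,"ax":0,"ay":0,"az":7.1,"gripper":0.7},{"x":0,"y":0,"z":0.02,"ax":0,"ay":0,"az":7.1,"gripper":0.7},{"x":0,"y":0,"z":0.02,"ax":0,"ay":0,"az":7.1,"gripper":0.7}]}}

```text
clock: 18.1
position: [539.1, 50.6, 91.9]
ee_rot: [0.091, 0.996, -0.001, 0.001]
contact_force: [-1.8, -9.4, 10.5]
gripper_width: 38.1
grasp_force: 61.5
```

Call:
{"api": "send_rows", "payload": {"targets": [{"x":0,"y":0,"z":0.02,"ax":0,"ay":0,"az":7.1,"gripper":0.7},{"x":0,"y":0,"z":0.02,"ax":0,"ay":0,"az":7.1,"gripper":0.7},{"x":0,"y":0,"z":0.02,"ax":0,"ay":0,"az":7.1,"gripper":0.7},{"x":0,"y":0,"z":0.02,"ax":0,"ay":0,"az":7.1,"gripper":0.7},{"x":0,"y":0,"z":0.02,"ax":0,"ay":0,"az":7.1,"gripper":0.7}]}}

```text
clock: 18.52
position: [539.3, 50.7, 90.9]
ee_rot: [0.391, 0.921, -0.001, 0.002]
contact_force: [-0.7, -8.9, 11.2]
gripper_width: 37.8
grasp_force: 61.5
```

Call:
{"api": "send_rows", "payload": {"targets": [{"x":0,"y":0,"z":0,"ax":0,"ay":0,"az":0,"gripper":0},{"x":0,"y":0,"z":0,"ax":0,"ay":0,"az":0,"gripper":-0.5},{"x":0,"y":0,"z":0,"ax":0,"ay":0,"az":0,"gripper":-1},{"x":0,"y":0,"z":0,"ax":0,"ay":0,"az":0,"gripper":-1},{"x":0,"y":0,"z":0,"ax":0,"ay":0,"az":0,"gripper":-1}]}}

```text
clock: 18.93
position: [538.1, 53.1, 88.1]
ee_rot: [0.388, 0.922, -0.0, -0.0]
contact_force: [1.0, -0.6, 0.4]
gripper_width: 85.1
grasp_force: 0.0
```

```bash
python3 st.py
python3 - <<'E'
from h import *
p,d,cm=snap('wrist');s=arm.read_state();np.savez('wrist11.npz',p=p,d=d,T=cm['cam_to_world'])
P,u,v=cloud(d,cm,0,0,640,480)
r=np.hypot(*(P[:,:2]-[537,49]).T);T=P[(r<28)&(P[:,2]>95)&(P[:,2]<130)];zt=np.percentile(T[:,2],90);t=T[abs(T[:,2]-zt)<4]
h=cv2.convexHull(t[:,:2].astype(np.float32)).reshape(-1,2);print(zt,len(t),fitc(h))
E
```

```text
18.9333 [538.1  53.1  88.1] [ 1.  -0.6  0.4] [0.   0.02 0.02] j [ 0.4   0.39 -0.39 -0.   -0.79 -2.77]
toolx,y deg [134.3  44.3]
rad,ang 112.6 175.4
114.88926751981735 7515 (array([537.1,  51.1,  20.3]), np.float64(0.18))
```

Call:
{"api": "send_rows", "payload": {"targets": [{"x":0,"y":0,"z":0,"ax":0,"ay":0,"az":-7.1,"gripper":-1},{"x":0,"y":0,"z":0,"ax":0,"ay":0,"az":-7.1,"gripper":-1},{"x":0,"y":0,"z":0,"ax":0,"ay":0,"az":-7.1,"gripper":-1},{"x":0,"y":0,"z":0,"ax":0,"ay":0,"az":-7.1,"gripper":-1},{"x":0,"y":0,"z":0,"ax":0,"ay":0,"az":-7.1,"gripper":-1}]}}

```text
clock: 19.4
position: [538.2, 53.1, 88.1]
ee_rot: [0.086, 0.996, -0.0, -0.0]
contact_force: [-0.1, -0.7, 0.8]
gripper_width: 85.2
grasp_force: 0.0
```

Call:
{"api": "send_rows", "payload": {"targets": [{"x":0,"y":0,"z":0,"ax":0,"ay":0,"az":-7.1,"gripper":-1},{"x":0,"y":0,"z":0,"ax":0,"ay":0,"az":-7.1,"gripper":-1},{"x":0,"y":0,"z":0,"ax":0,"ay":0,"az":-7.1,"gripper":-1},{"x":0,"y":0,"z":0,"ax":0,"ay":0,"az":-7.1,"gripper":-1},{"x":0,"y":0,"z":0,"ax":0,"ay":0,"az":-7.1,"gripper":-1}]}}

```text
clock: 19.82
position: [538.2, 53.1, 88.1]
ee_rot: [-0.222, 0.975, 0.0, -0.0]
contact_force: [1.2, 0.5, -0.1]
gripper_width: 86.0
grasp_force: 0.0
```

Call:
{"api": "send_rows", "payload": {"targets": [{"x":0,"y":0,"z":0,"ax":0,"ay":0,"az":-7.1,"gripper":-1},{"x":0,"y":0,"z":0,"ax":0,"ay":0,"az":-7.1,"gripper":-1},{"x":0,"y":0,"z":0,"ax":0,"ay":0,"az":-7.1,"gripper":-1},{"x":0,"y":0,"z":0,"ax":0,"ay":0,"az":-7.1,"gripper":-1},{"x":0,"y":0,"z":0,"ax":0,"ay":0,"az":-7.1,"gripper":-1}]}}

```text
clock: 20.23
position: [538.2, 53.1, 88.1]
ee_rot: [-0.509, 0.861, 0.0, -0.0]
contact_force: [0.4, -0.2, 0.7]
gripper_width: 85.6
grasp_force: 0.0
```

Call:
{"api": "send_rows", "payload": {"targets": [{"x":0,"y":0,"z":0,"ax":0,"ay":0,"az":-7.1,"gripper":-1},{"x":0,"y":0,"z":0,"ax":0,"ay":0,"az":-7.1,"gripper":-1},{"x":0,"y":0,"z":0,"ax":0,"ay":0,"az":-7.1,"gripper":-1},{"x":0,"y":0,"z":0,"ax":0,"ay":0,"az":-7.1,"gripper":-1},{"x":0,"y":0,"z":0,"ax":0,"ay":0,"az":-7.1,"gripper":-1}]}}

```text
clock: 20.65
position: [538.2, 53.1, 88.1]
ee_rot: [0.747, -0.665, -0.0, 0.0]
contact_force: [-0.1, -0.2, 0.8]
gripper_width: 85.2
grasp_force: 0.0
```

Call:
{"api": "send_rows", "payload": {"targets": [{"x":0,"y":0,"z":0,"ax":0,"ay":0,"az":-7.1,"gripper":-1},{"x":0,"y":0,"z":0,"ax":0,"ay":0,"az":-7.1,"gripper":-1},{"x":0,"y":0,"z":0,"ax":0,"ay":0,"az":-7.1,"gripper":-1},{"x":0,"y":0,"z":0,"ax":0,"ay":0,"az":-7.1,"gripper":-1},{"x":0,"y":0,"z":0,"ax":0,"ay":0,"az":-7.1,"gripper":-1}]}}

```text
clock: 21.07
position: [538.2, 53.1, 88.1]
ee_rot: [0.914, -0.405, -0.0, 0.0]
contact_force: [-0.1, -0.6, -1.0]
gripper_width: 85.4
grasp_force: 0.0
```

Call:
{"api": "send_rows", "payload": {"targets": [{"x":0,"y":0,"z":0,"ax":0,"ay":0,"az":-7.1,"gripper":-1},{"x":0,"y":0,"z":0,"ax":0,"ay":0,"az":-7.1,"gripper":-1},{"x":0,"y":0,"z":0,"ax":0,"ay":0,"az":-7.1,"gripper":-1},{"x":0,"y":0,"z":0,"ax":0,"ay":0,"az":-7.1,"gripper":-1},{"x":0,"y":0,"z":0,"ax":0,"ay":0,"az":-7.1,"gripper":-1}]}}

```text
clock: 21.48
position: [538.1, 53.1, 88.1]
ee_rot: [0.994, -0.107, -0.0, 0.0]
contact_force: [-0.2, 0.4, 0.4]
gripper_width: 85.2
grasp_force: 0.0
```

Call:
{"api": "send_rows", "payload": {"targets": [{"x":0,"y":0,"z":0,"ax":0,"ay":0,"az":-7.1,"gripper":-1},{"x":0,"y":0,"z":0,"ax":0,"ay":0,"az":-7.1,"gripper":-1},{"x":0,"y":0,"z":0,"ax":0,"ay":0,"az":-7.1,"gripper":-1},{"x":0,"y":0,"z":0,"ax":0,"ay":0,"az":-7.1,"gripper":-1},{"x":0,"y":0,"z":0,"ax":0,"ay":0,"az":-7.1,"gripper":-1}]}}

```text
clock: 21.9
position: [538.2, 53.1, 88.1]
ee_rot: [0.98, 0.201, -0.0, -0.0]
contact_force: [-0.5, -0.4, -0.1]
gripper_width: 85.5
grasp_force: 0.0
```

Call:
{"api": "send_rows", "payload": {"targets": [{"x":0,"y":0,"z":0,"ax":0,"ay":0,"az":-7.1,"gripper":-1},{"x":0,"y":0,"z":0,"ax":0,"ay":0,"az":-7.1,"gripper":-1},{"x":0,"y":0,"z":0,"ax":0,"ay":0,"az":-7.1,"gripper":-1},{"x":0,"y":0,"z":0,"ax":0,"ay":0,"az":-7.1,"gripper":-1},{"x":0,"y":0,"z":0,"ax":0,"ay":0,"az":-7.1,"gripper":-1}]}}

```text
clock: 22.32
position: [538.2, 53.1, 88.1]
ee_rot: [0.872, 0.49, -0.0, -0.0]
contact_force: [0.0, 0.4, -0.7]
gripper_width: 85.4
grasp_force: 0.0
```

```bash
python3 st.py
python3 - <<'E'
from h import *
p,d,cm=snap('wrist');np.savez('wrist12.npz',p=p,d=d,T=cm['cam_to_world'])
P,u,v=cloud(d,cm,0,0,640,480)
r=np.hypot(*(P[:,:2]-[537,51]).T);T=P[(r<28)&(P[:,2]>95)&(P[:,2]<130)];zt=np.percentile(T[:,2],90);t=T[abs(T[:,2]-zt)<4]
h=cv2.convexHull(t[:,:2].astype(np.float32)).reshape(-1,2);print(zt,len(t),fitc(h))
E
```

```text
22.3167 [538.2  53.1  88.1] [ 0.   0.4 -0.7] [0.   0.01 0.03] j [ 0.4   0.39 -0.39 -0.   -0.79  2.2 ]
toolx,y deg [ 58.7 -31.3]
rad,ang 112.6 175.5
115.00423240005267 7570 (array([537.8,  51.1,  20.4]), np.float64(0.2))
```

Call:
{"api": "send_rows", "payload": {"targets": [{"x":0,"y":0,"z":0,"ax":0,"ay":0,"az":0,"gripper":-0.2},{"x":0,"y":0,"z":0,"ax":0,"ay":0,"az":0,"gripper":0.2},{"x":0,"y":0,"z":0,"ax":0,"ay":0,"az":0,"gripper":0.7},{"x":0,"y":0,"z":0,"ax":0,"ay":0,"az":0,"gripper":0.7},{"x":0,"y":0,"z":0,"ax":0,"ay":0,"az":0,"gripper":0.7}]}}

```text
clock: 22.78
position: [540.5, 52.4, 89.5]
ee_rot: [0.873, 0.487, 0.002, 0.001]
contact_force: [4.8, -5.0, 1.2]
gripper_width: 38.1
grasp_force: 60.1
```

Call:
{"api": "send_rows", "payload": {"targets": [{"x":0,"y":0,"z":0.02,"ax":0,"ay":0,"az":7.1,"gripper":0.7},{"x":0,"y":0,"z":0.02,"ax":0,"ay":0,"az":7.1,"gripper":0.7},{"x":0,"y":0,"z":0.02,"ax":0,"ay":0,"az":7.1,"gripper":0.7},{"x":0,"y":0,"z":0.02,"ax":0,"ay":0,"az":7.1,"gripper":0.7},{"x":0,"y":0,"z":0.02,"ax":0,"ay":0,"az":7.1,"gripper":0.7}]}}

```text
clock: 23.2
position: [541.4, 51.5, 88.6]
ee_rot: [0.981, 0.195, 0.003, 0.001]
contact_force: [7.2, -10.0, -0.9]
gripper_width: 38.1
grasp_force: 60.1
```

Call:
{"api": "send_rows", "payload": {"targets": [{"x":0,"y":0,"z":0.02,"ax":0,"ay":0,"az":7.1,"gripper":0.7},{"x":0,"y":0,"z":0.02,"ax":0,"ay":0,"az":7.1,"gripper":0.7},{"x":0,"y":0,"z":0.02,"ax":0,"ay":0,"az":7.1,"gripper":0.7},{"x":0,"y":0,"z":0.02,"ax":0,"ay":0,"az":7.1,"gripper":0.7},{"x":0,"y":0,"z":0.02,"ax":0,"ay":0,"az":7.1,"gripper":0.7}]}}

```text
clock: 23.62
position: [541.5, 50.3, 87.6]
ee_rot: [0.994, -0.114, 0.003, 0.001]
contact_force: [9.3, -14.9, -0.7]
gripper_width: 38.0
grasp_force: 60.3
```

Call:
{"api": "send_rows", "payload": {"targets": [{"x":0,"y":0,"z":0.02,"ax":0,"ay":0,"az":7.1,"gripper":0.7},{"x":0,"y":0,"z":0.02,"ax":0,"ay":0,"az":7.1,"gripper":0.7},{"x":0,"y":0,"z":0.02,"ax":0,"ay":0,"az":7.1,"gripper":0.7},{"x":0,"y":0,"z":0.02,"ax":0,"ay":0,"az":7.1,"gripper":0.7},{"x":0,"y":0,"z":0.02,"ax":0,"ay":0,"az":7.1,"gripper":0.7}]}}

```text
clock: 24.03
position: [540.8, 49.1, 86.6]
ee_rot: [0.911, -0.411, 0.003, 0.001]
contact_force: [7.8, -18.2, 1.5]
gripper_width: 38.2
grasp_force: 60.4
```

Call:
{"api": "send_rows", "payload": {"targets": [{"x":0,"y":0,"z":0.02,"ax":0,"ay":0,"az":7.1,"gripper":0.7},{"x":0,"y":0,"z":0.02,"ax":0,"ay":0,"az":7.1,"gripper":0.7},{"x":0,"y":0,"z":0.02,"ax":0,"ay":0,"az":7.1,"gripper":0.7},{"x":0,"y":0,"z":0.02,"ax":0,"ay":0,"az":7.1,"gripper":0.7},{"x":0,"y":0,"z":0.02,"ax":0,"ay":0,"az":7.1,"gripper":0.7}]}}

```text
clock: 24.45
position: [539.6, 48.6, 85.6]
ee_rot: [0.743, -0.67, 0.002, 0.002]
contact_force: [5.0, -18.0, 4.0]
gripper_width: 38.3
grasp_force: 60.7
```

```bash
python3 st.py
```

```text
24.45 [539.6  48.6  85.6] [  5. -18.   4.] [-5.21 -1.53  0.04] j [ 0.39  0.4  -0.39  0.01 -0.78 -0.3 ]
toolx,y deg [ -84.1 -174.1]
rad,ang 110.9 177.7
```

Call:
{"api": "send_rows", "payload": {"targets": [{"x":0.1,"y":0,"z":0.02,"ax":0,"ay":0,"az":7.1,"gripper":0.7},{"x":0,"y":0,"z":0.02,"ax":0,"ay":0,"az":7.1,"gripper":0.7},{"x":0,"y":0,"z":0.02,"ax":0,"ay":0,"az":7.1,"gripper":0.7},{"x":0,"y":0,"z":0.02,"ax":0,"ay":0,"az":7.1,"gripper":0.7},{"x":0,"y":0,"z":0.02,"ax":0,"ay":0,"az":7.1,"gripper":0.7}]}}

```text
clock: 24.87
position: [538.4, 48.6, 84.6]
ee_rot: [-0.503, 0.864, -0.002, -0.002]
contact_force: [-0.1, -11.9, 6.1]
gripper_width: 38.1
grasp_force: 61.1
```

```bash
python3 st.py
```

```text
24.8667 [538.4  48.6  84.6] [ -0.1 -11.9   6.1] [-3.45 -0.14  0.1 ] j [ 0.39  0.4  -0.39  0.01 -0.78 -0.91]
toolx,y deg [-119.6  150.4]
rad,ang 112.1 177.7
```

Call:
{"api": "send_rows", "payload": {"targets": [{"x":0,"y":0,"z":0.02,"ax":0,"ay":0,"az":7.1,"gripper":0.7},{"x":0,"y":0,"z":0.02,"ax":0,"ay":0,"az":7.1,"gripper":0.7},{"x":0,"y":0,"z":0.02,"ax":0,"ay":0,"az":7.1,"gripper":0.7}]}}

```text
clock: 25.12
position: [537.8, 49.1, 84.1]
ee_rot: [-0.334, 0.942, -0.002, -0.002]
contact_force: [-2.6, -9.2, 8.7]
gripper_width: 38.4
grasp_force: 61.2
```

```bash
python3 st.py
```

```text
25.1167 [537.8  49.1  84.1] [-2.6 -9.2  8.7] [-2.69  0.51  0.12] j [ 0.39  0.4  -0.39  0.   -0.78 -1.29]
toolx,y deg [-140.9  129.1]
rad,ang 112.8 177.5
```

Call:
{"api": "send_rows", "payload": {"targets": [{"x":0,"y":0,"z":0.02,"ax":0,"ay":0,"az":7.1,"gripper":0.7},{"x":0,"y":0,"z":0.02,"ax":0,"ay":0,"az":7.1,"gripper":0.7},{"x":0,"y":0,"z":0.02,"ax":0,"ay":0,"az":7.1,"gripper":0.7}]}}

```text
clock: 25.37
position: [537.4, 49.7, 83.5]
ee_rot: [-0.155, 0.988, -0.001, -0.001]
contact_force: [-4.0, -5.2, 9.7]
gripper_width: 38.2
grasp_force: 61.3
```

```bash
python3 st.py
```

```text
25.3667 [537.4  49.7  83.5] [-4.  -5.2  9.7] [-1.69  1.07  0.44] j [ 0.39  0.4  -0.39  0.   -0.78 -1.66]
toolx,y deg [-162.2  107.8]
rad,ang 113.1 177.2
```

Call:
{"api": "send_rows", "payload": {"targets": [{"x":0,"y":0,"z":0.01,"ax":0,"ay":0,"az":7.1,"gripper":0.7},{"x":0,"y":0,"z":0.01,"ax":0,"ay":0,"az":7.1,"gripper":0.7},{"x":0,"y":0,"z":0.01,"ax":0,"ay":0,"az":7.1,"gripper":0.7}]}}

```text
clock: 25.62
position: [542.3, 50.4, 83.8]
ee_rot: [0.027, 1.0, -0.001, 0.004]
contact_force: [7.3, -10.8, 3.6]
gripper_width: 38.1
grasp_force: 61.2
```

```bash
python3 st.py
```

```text
25.6167 [542.3  50.4  83.8] [  7.3 -10.8   3.6] [-2.99 -2.14  0.97] j [ 0.39  0.4  -0.39  0.01 -0.77 -2.02]
toolx,y deg [176.9  86.9]
rad,ang 108.3 176.7
```

Call:
{"api": "send_rows", "payload": {"targets": [{"x":0,"y":0,"z":0,"ax":0,"ay":0,"az":5,"gripper":0.7},{"x":0,"y":0,"z":0,"ax":0,"ay":0,"az":5,"gripper":0.7}]}}

```text
clock: 25.78
position: [540.8, 50.2, 83.7]
ee_rot: [0.113, 0.994, -0.002, 0.002]
contact_force: [-2.8, -4.6, 9.1]
gripper_width: 38.0
grasp_force: 63.9
```

```bash
python3 st.py
```

```text
25.7833 [540.8  50.2  83.7] [-2.8 -4.6  9.1] [-1.46  0.86  1.44] j [ 0.39  0.4  -0.39  0.01 -0.78 -2.2 ]
toolx,y deg [167.  77.]
rad,ang 109.8 176.9
```

Call:
{"api": "send_rows", "payload": {"targets": [{"x":0,"y":0,"z":0,"ax":0,"ay":0,"az":0,"gripper":0},{"x":0,"y":0,"z":0,"ax":0,"ay":0,"az":0,"gripper":-0.5},{"x":0,"y":0,"z":0,"ax":0,"ay":0,"az":0,"gripper":-1},{"x":0,"y":0,"z":0,"ax":0,"ay":0,"az":0,"gripper":-1},{"x":0,"y":0,"z":-1,"ax":0,"ay":0,"az":0,"gripper":-1}]}}

```text
clock: 26.2
position: [536.7, 51.7, 90.2]
ee_rot: [0.114, 0.993, -0.001, -0.002]
contact_force: [0.5, -0.2, -0.9]
gripper_width: 85.0
grasp_force: 0.0
```

Call:
{"api": "send_rows", "payload": {"targets": [{"x":0,"y":0,"z":-2.5,"ax":0,"ay":0,"az":0,"gripper":-1},{"x":0,"y":0,"z":-4,"ax":0,"ay":0,"az":0,"gripper":-1},{"x":0,"y":0,"z":-4,"ax":0,"ay":0,"az":0,"gripper":-1},{"x":0,"y":0,"z":-2,"ax":0,"ay":0,"az":0,"gripper":-1},{"x":0,"y":0,"z":0,"ax":0,"ay":0,"az":0,"gripper":-1}]}}

```text
clock: 26.62
position: [541.4, 52.8, 223.7]
ee_rot: [0.114, 0.993, 0.002, 0.006]
contact_force: [0.6, -0.4, 0.6]
gripper_width: 85.2
grasp_force: 0.0
```

Call:
{"api": "send_rows", "payload": {"targets": [{"x":0,"y":0,"z":0,"ax":0,"ay":0,"az":0,"gripper":-1},{"x":0,"y":0,"z":0,"ax":0,"ay":0,"az":0,"gripper":-1},{"x":0,"y":0,"z":0,"ax":0,"ay":0,"az":0,"gripper":-1}]}}

```text
clock: 26.87
position: [537.4, 51.7, 215.5]
ee_rot: [0.114, 0.993, -0.001, -0.001]
contact_force: [1.1, 0.2, -1.0]
gripper_width: 85.4
grasp_force: 0.0
```

```bash
python3 st.py
python3 - <<'E'
from h import *
def k(n,z0=95):
    p,d,cm=snap(n);np.savez(n+'13.npz',p=p,d=d)
    P,u,v=cloud(d,cm,0,0,640,480)
    r=np.hypot(*(P[:,:2]-[537,49]).T);T=P[(r<28)&(P[:,2]>z0)&(P[:,2]<130)];zt=np.percentile(T[:,2],90);t=T[abs(T[:,2]-zt)<4]
    h=cv2.convexHull(t[:,:2].astype(np.float32)).reshape(-1,2);print(n,zt.round(1),len(t),fitc(h))
    B=P[(P[:,0]>570)&(P[:,0]<615)&(P[:,2]>68)&(P[:,2]<86)&(abs(P[:,1]-47)<25)]
    if len(B)>20: print('bar top z',np.percentile(B[:,2],70).round(1),cv2.minAreaRect(B[:,:2].astype(np.float32)))
    return p
k('wrist');k('side');p=k('scene')
cv2.imwrite('pics/s13.png',cv2.resize(p[205:325,230:430,::-1],None,fx=4,fy=4,interpolation=cv2.INTER_CUBIC))
E
```

```text
26.8667 [537.4  51.7 215.5] [ 1.1  0.2 -1. ] [-0.02 -0.01  0.06] j [ 0.4   0.25 -0.22 -0.   -1.1  -2.2 ]
toolx,y deg [166.9  76.9]
rad,ang 113.3 176.2
wrist 109.1 2081 (array([537.5,  50.9,  20.3]), np.float64(0.26))
bar top z 77.2 ((592.4844970703125, 51.22913360595703), (44.9698600769043, 35.07404708862305), 0.07722344994544983)
side 108.7 101 (array([537.7,  49.2,  19.3]), np.float64(0.59))
bar top z 75.9 ((592.9095458984375, 48.544639587402344), (43.287113189697266, 31.33722496032715), 0.8030143976211548)
scene 108.3 121 (array([538.2,  46.9,  19.4]), np.float64(0.68))
bar top z 76.4 ((592.6415405273438, 44.018714904785156), (31.04355239868164, 43.93064880371094), 88.24851989746094)
```

View pics/s13.png

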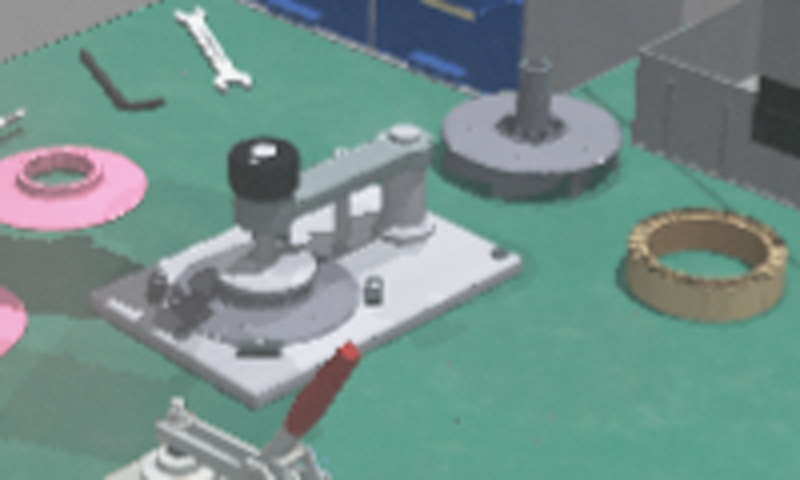

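The scene view shows the knob at (264,170) down on the boss, the pad at (265,265) on the ring neck inside the four stops, and the tape where it was. The wrist torque rose to 1.4 N m at the end stop, and the knob top dropped about 12 mm. Handing in.

```bash
python3 -c "
from bench import arm
print(arm.job_done())"
```

```text
the job is handed in; nothing more can be done
None
```

The job is handed in: the grey ring lies neck up between the four stops, the bar is against its pin, and the knob is screwed to its firm stop with the pad on the ring. The tape, screwdriver and marker were not touched.

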